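# Set up two sight tubes to drain over the catch jug

### The job

Set two washed sight tubes to drain: slide the blue support of the drain stand fully out to its stop, then settle the red funnel squarely in the flared mouth of the white jug. Then lay the two white tubes level across the two supports, one tube in each pair of V notches and centred over the funnel, and let go. Set the funnel and tubes down rather than dropping them, and leave the other things on the bench where they are.

Things in the scene. Friction and masses are not known exactly. Their poses are not given: they have to be found in the camera images.
- stand: drain stand, fixed on the bench left or right of the middle: steel base 160 x 200 x 10 mm (x, y, z), origin under its centre, z up; the tubes must span along y. White catch jug fixed at its centre, 76 mm dia, rim 95 mm high. Two portal supports: the steel one fixed, centred at y = -70 mm, the blue one slides along y; legs 14 mm square at x = -62 and +62 mm
- support (a joint): travel of the blue support along the stand's +y, in m: 0 = in (bar centred at stand y = 5 mm, above the jug's mouth), 0.065 = fully out against its stop (bar at y = +70 mm). It takes about 2 N to slide and stays where it is left
- support_bar (a point): middle of the blue support's crossbar, 138 mm above the bench; moves with it. Both supports' crossbars are 138 mm long (stand x), 14 mm thick (stand y), from 110 to 150 mm high, with notches above to 170 mm; the bar can be pinched from above across its 14 mm thickness
- jug_mouth (a point): centre of the jug's round mouth at the rim, 95 mm above the bench; the mouth is a cone, inner radius 30 mm at the rim narrowing to 17 mm 23 mm lower, wall 4 mm. Axes as the stand
- row_near (a point): where a tube's centre lies once it rests in the notches of both supports at stand x = -28 mm: midway between the supports (stand y = 0), 168 mm above the bench. Notches are 45-degree Vs, vertex 152 mm and tops 170 mm above the bench, 37 mm wide. Axes as the stand
- row_far (a point): the same for the notches at stand x = +28 mm
- caddy: steel caddy, fixed on the bench, base 210 x 150 x 8 mm, origin under its centre, z up. Two crossbars hold two tubes leaning at 35 degrees, rising towards the caddy's +x, tube centres 110 mm high at caddy y = +35 and -35 mm; bars 120 mm apart along the tubes, open between them; low side pegs, a stop plate at the lower end
- tube_a: white rigid sight tube with blue ends, 22 mm dia, 200 mm long, about 90 g; origin at its centre, x along its axis (rising end +x while in the caddy)
- tube_b: second tube, the same as tube_a
- beaker: steel beaker, fixed on the bench, 68 mm dia, 78 mm high, in which the funnel waits; origin under its centre
- funnel: red funnel, about 90 g, upright in the beaker, z up; origin on the axis at the spout's lower end. Spout 30 mm long, 20 mm dia; cone to 66 mm dia at 67 mm above the origin, then a straight collar 66 mm dia from 67 to 102 mm, gripped from above. In the beaker its origin is 17 mm above the bench; settled in the jug, about 60 mm below the jug's rim
- spray: bystander: blue plastic bottle with white cap, 66 mm dia, 190 mm tall; origin under its centre
- tub: bystander: white jar with green lid, 72 mm dia, 90 mm tall; origin under its centre
- spanner: bystander: steel spanner lying flat, 180 mm long; origin at its middle underside
- coupler: bystander: steel keg coupler standing upright, 60 mm dia, 97 mm tall, short spout to one side; origin under its centre
- brush: bystander: hand brush lying flat, 190 mm long; origin under its centre
- keg_cap: bystander: yellow plastic keg cap, 60 mm dia, 18 mm high; origin under its centre
Not all that is in view belongs to the job. What is shaped like the tube_a but green or purple is not meant.

How it is judged:
By the outcome, as a careful person would: the job done as asked, in the order asked, and still so for the second after the job is handed in, with the robot touching nothing.
It also fails if it takes over 72 s, if anything falls off the work surface, if the arm or the gripper's body presses on something with over 40 N, if the wrist force passes 120 N, or if a joint passes its speed limit or range.

### The arm

A 7-joint arm with a two-finger parallel gripper is mounted at the origin on the work surface. World frame = base frame: x ahead of the robot, y to its left, z up, the work surface at z = 0. Lengths are in mm, angles in rad, forces in N, time in s.
With the tool pointing down it reaches from about 400 to 875 mm from the base axis. Payload 19.3 kg.
Tool frame: the origin (TCP) lies on the centre line of the jaws, within the pads' length; the fingertips stand 19 mm ahead of it and the grasp point (between the pads) is the TCP; y points along the fingers, z is the direction in which the jaws open and shut, and the axes are right-handed (so a half turn about y gives the same grasp; the last joint's range is limited). The gripper opens to 85 mm and grips with 20 to 120 N. Pads are 22 mm wide; open, the fingers measure 114 mm over their backs; the gripper's body (76 mm by 85 mm) begins 54 mm behind the grasp point. The pads swing forward as they close: fully open they stand 13 mm farther back than shut.
Start: joints at [-1.334, 0.521, -0.036, 1.599, 0.021, 1.021, -0.113], TCP at [188.775, 595.801, 250.291] pointing down, gripper open.
Joint ranges: [-2.91, 2.91], [-0.3, 2.13], [-1.5, 1.42], [0.17, 2.43], [-1.26, 4.41], [0.16, 1.93], [-2.52, 2.52]. Speed limits (rad/s): [1.89, 1.89, 2.39, 2.39, 3.01, 3.01, 3.01].

### API

Orientations are given as a rotation vector (axis times angle).
In Python, from plant import * gives the robot as it stands.
- The arm moves only by the shell command python3 -m creep 'ROWS' [FORCE]. ROWS is JSON, a list of rows, each a list of 3 entries, a list of its own where there are three numbers: the shift along the tool's x, y, z in units of 25 mm (1.0 is 25 mm), then the turn about the tool's y in units of 5 degrees (1.0 is 5 degrees), then the finger opening in mm, from 0 to 85.4. In form: [[[dx, dy, dz], twist, claw], ...]. A call has exactly 5 rows; each row shifts and turns the pose as measured when the row begins, along the tool's axes as they then stand; what a row does not reach is not made up. A row lasts 1/12 s, in which the tool goes at most 41.7 mm and 7.16 degrees, less where a joint would pass 70% of its speed; a pose out of reach is approached as far as the arm can. A call is refused whole if a number of a shift passes 1 or a number of a turn 1, either way. A call with a gripper value outside its range is refused whole. The fingers move at their own pace and stop on an object; FORCE is the grip in N (left out, the last holds). Time passes only in rows, so rows that do not move let the fingers close, or fill a call up. It gives the time, the measured TCP pose, the force and the opening at its end, in the units of the state.
- observe(): the state, without advancing time (a new reading comes with each control period).
- camera(name): name is "side" or "top"; returns a dict with "pixels" (400x640x3 uint8, blue, green, red), "range_z" (400x640 float32, mm along the optical axis (not along the pixel's ray), 0 where there is no reading), "fov_y" (degrees; the focal length in pixels is half the picture's height over the tangent of half this angle, whatever the lens; pixels are square), "cx", "cy" (the principal point, pixels), "k1" (the pictures are not rectified: a ray, as slopes to the right and down, at radius r is drawn at 1 + k1 r^2 times it, then the intrinsics apply), "R" (3x3) and "t" (3): a world point X has camera coordinates R X + t. Camera axes: x right, y down, z forward; pixel columns grow to the right and rows downward; lengths in mm; the calibration is good to about 2 mm. A picture is of the moment at which its call begins.
- close_job(): hands the job in, once; it reports no verdict.
Trained networks look in a picture, given as the dict that the camera call returned (one of the last four; its "shot" number tells which), for a name from the list of things; names that differ only in an ending like _2 or _b are one class to them, and where a whole thing is asked for, a point or a joint stands for the part that bears it (a point fixed in the world has none). Each returns a list of dicts, best first, with "conf" (0 to 1); they miss things now and then, are a little off and sometimes report something else, mostly with a low value. They report only what shows in the picture. A call takes as long as a camera call. They do not tell look-alikes from the thing itself.
- look_for(query, picture): "position" ([x, y, z] in mm, in world coordinates, good to about 4 mm: the middle of the surface that is visible of it).
- trace(query, picture): "mask" (400x640 bool, what is visible of it).
- landmark_of(query, picture): "position" ([x, y, z] in mm, in world coordinates, good to about 4 mm: a listed point, or the origin of a listed thing).
The state is a dict: "time": time; "qpos": joint angles; "joint_vel": joint speeds; "joint_torque": joint torques, N m; "tcp_pos": TCP position; "eef_rot": TCP orientation; "ft_force": force on the tool from outside, world axes, zero at the start; "wrist_torque": the same for the moment, N m; "opening": finger opening in mm.
Only numpy, scipy, OpenCV 4.12 (cv2) and the standard library are available. Lean on these libraries where they do the work, as an engineer would, in place of code of your own. Each camera call takes 0.05 s, during which the arm holds its last target. There are 200 camera calls.

## Working session

There is one attempt and no reset: what is moved stays moved. The work goes in short steps, Python scripts to look and compute and a shell command to move; the robot and the scene stay as the last step left them, time stands still between calls to the robot, and variables do not carry over. Pictures are saved under pics/ and viewed, about 8 in all and at most 12, crops included, and the job is handed in when it is done.

```bash
mkdir -p pics; ls
cat > h.py <<'E'
from plant import *
import numpy as np, cv2
from scipy.spatial.transform import Rotation as Ro
def save(p,name,crop=None,s=1):
    im=p["pixels"]
    if crop: im=im[crop[1]:crop[3],crop[0]:crop[2]]
    cv2.imwrite("pics/"+name,cv2.resize(im,None,fx=s,fy=s,interpolation=cv2.INTER_CUBIC))
def cloud(p):
    f=200/np.tan(np.radians(p["fov_y"])/2); h,w=p["range_z"].shape
    u,v=np.meshgrid(np.arange(w),np.arange(h))
    K=np.array([[f,0,p["cx"]],[0,f,p["cy"]],[0,0,1.]])
    pts=np.stack([u,v],-1).reshape(-1,1,2).astype(float)
    n=cv2.undistortPoints(pts,K,np.array([p["k1"],0,0,0.])).reshape(h,w,2)
    z=p["range_z"][...,None]; C=np.concatenate([n*z,z],-1)
    W=(C-p["t"])@p["R"]; W[p["range_z"]==0]=np.nan
    return W
def proj(p,X):
    f=200/np.tan(np.radians(p["fov_y"])/2)
    c=p["R"]@np.array(X,float)+p["t"]; s=c[:2]/c[2]; s=s*(1+p["k1"]*(s@s))
    return s*f+[p["cx"],p["cy"]]
def tool():
    o=observe(); R=Ro.from_rotvec(o["eef_rot"]).as_matrix(); return o,R
def move(target,yaw=None):
    o,R=tool(); d=np.array(target)-o["tcp_pos"]
    print("tcp",np.round(o["tcp_pos"],1),"need units",np.round(R.T@d/25,2))
E
python3 - <<'E'
from h import *
o,R=tool(); print(o["time"],o["tcp_pos"],o["opening"]);print(R.round(3))
t=camera("top"); s=camera("side")
save(t,"top0.png");save(s,"side0.png")
for n,p in(("top",t),("side",s)):
    print(n,p["R"].round(2).tolist(),p["t"].round(0), p["fov_y"])
    for q in["stand","support","support_bar","jug_mouth","row_near","row_far","caddy","tube_a","beaker","funnel","spray","tub","spanner","coupler","brush","keg_cap"]:
        try:
            for d in landmark_of(q,p)[:4]:
                print(n,q,np.round(d["position"],0),round(d["conf"],2),proj(p,d["position"]).round(0))
        except Exception as e: print(q,e)
E
```

```text
pics
0.0 [188.69060156 595.52997561 249.72823363] 85.10090072412206
[[ 0.953 -0.     0.302]
 [-0.302 -0.001  0.953]
 [ 0.    -1.    -0.001]]
top [[-0.01, -1.0, 0.01], [-0.99, 0.0, -0.16], [0.16, -0.01, -0.99]] [-118.  558. 1411.] 51.11875068186782
top stand [573. 290.  -2.] 0.79 [206. 194.]
support it knows: beaker, brush, caddy, coupler, funnel, jug_mouth, keg_cap, row_far, row_near, spanner, spray, stand, support_bar, tub, tube
top support_bar [574. 299. 138.] 0.61 [192. 187.]
top jug_mouth [568. 287.  96.] 0.72 [200. 191.]
top row_near [546. 293. 164.] 0.62 [192. 194.]
top row_far [602. 282. 169.] 0.69 [195. 177.]
top row_far [ 555. -279.   -1.] 0.42 [364. 199.]
top caddy [ 559. -278.   -0.] 0.69 [364. 198.]
top tube_a [ 547. -318.  108.] 0.77 [379. 196.]
top tube_a [ 282. -341.   12.] 0.77 [384. 276.]
top tube_a [ 393. -575.   11.] 0.69 [448. 243.]
top tube_a [ 564. -245.  112.] 0.65 [357. 191.]
top beaker [493. -29.  -0.] 0.52 [294. 216.]
top funnel [495. -27.  16.] 0.72 [294. 215.]
top spray [775. -48.   2.] 0.9 [300. 140.]
top tub [774.  97.  -1.] 0.94 [260. 141.]
top tub [676
[... 1182 characters left out ...]
side tube_a [ 286. -341.   11.] 0.69 [426. 192.]
side tube_a [ 395. -575.    5.] 0.62 [402. 139.]
side beaker [496. -22.  -4.] 0.81 [335. 266.]
side beaker [ 566. -242.  109.] 0.49 [331. 176.]
side funnel [487. -27.  14.] 0.71 [338. 261.]
side spray [774. -42.   2.] 0.72 [245. 236.]
side tub [774.  94.  -1.] 0.68 [225. 278.]
side tub [568. 293.  97.] 0.47 [263. 362.]
side spanner [382. -19.   2.] 0.95 [375. 275.]
side spanner [771. 226.   2.] 0.21 [203. 323.]
side coupler [768. 223.   2.] 0.57 [205. 322.]
side coupler [ 558. -281.   -1.] 0.24 [337. 192.]
side brush [ 772. -207.    0.] 0.72 [266. 195.]
side brush [574. 302. 139.] 0.61 [256. 359.]
side keg_cap [671.  26.   1.] 0.51 [269. 265.]
```

View pics/top0.png

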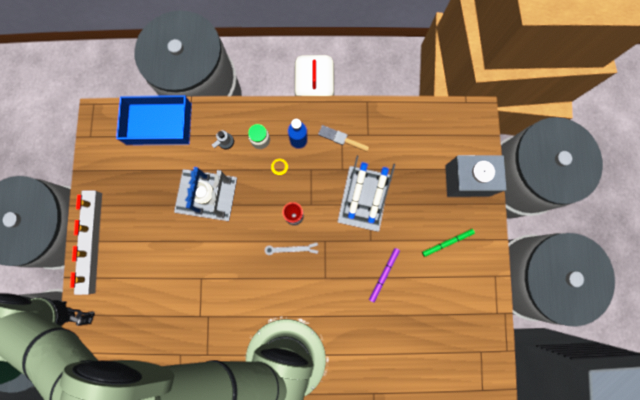

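View pics/side0.png

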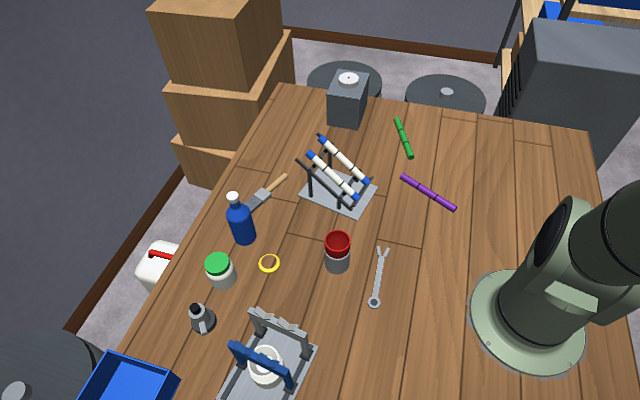

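Run:
```python
from h import *
t=camera("top"); s=camera("side")
def fitrect(P): 
    c,wh,a=cv2.minAreaRect(P[:,:2].astype(np.float32)); return np.round(c,1),np.round(wh,1),round(a,1)
for n,p in(("top",t),("side",s)):
    W=cloud(p); im=p["pixels"].astype(int); B,G,Rr=im[...,0],im[...,1],im[...,2]
    near=lambda c,r:np.hypot(W[...,0]-c[0],W[...,1]-c[1])<r
    blue=(B>Rr+40)&(B>G+20)
    z=W[...,2]
    m=near((572,290),140)&blue&(z>112); P=W[m]; print(n,"bluebar",len(P),P.mean(0).round(1),fitrect(P),P[:,2].max())
    m=near((572,290),140)&~blue&(z>112)&(z<180); P=W[m]; print(" steelbar",len(P),P.mean(0).round(1),fitrect(P))
    m=near((572,290),150)&(z>6)&(z<14); P=W[m]; print(" base",len(P),fitrect(P))
    m=near((570,290),45)&~blue&(z>85)&(z<101)&(im.min(-1)>140);P=W[m]; print(" jug rim",len(P),fitrect(P))
    red=(Rr>G+50)&(Rr>B+50)&near((493,-27),60); P=W[red&(z>110)]; print(" funnel",len(P),fitrect(P),np.percentile(P[:,2],[5,50,95]), cv2.minEnclosingCircle(P[:,:2].astype(np.float32)))
    for q in [(547,-317),(565,-246)]:
        m=near(q,115)&(z>40)&((im.min(-1)>150)|blue); P=W[m]
        d=P[:,:2]-q; e=np.array([0.24,0.97]); P=P[abs(d@e)<25]
        c=P.mean(0); V=np.linalg.svd(P-c)[2][0]; V*=np.sign(V[0])
        a=(P-c)@V; mid=c+V*(a.max()+a.min())/2
        print(" tube",q,len(P),mid.round(1),V.round(3),"len",np.ptp(a).round(0),"yaw",np.degrees(np.arctan2(V[1],V[0])).round(1),"el",np.degrees(np.arcsin(V[2])).round(1))
big=cv2.resize(t["pixels"][150:240,165:400],None,fx=3.4,fy=3.4,interpolation=cv2.INTER_CUBIC); cv2.imwrite("pics/crop1.png",big)
```

```text
top bluebar 274 [571.8 297.1 150.7] (array([571.9, 298.2]), array([ 14.7, 137.4]), 81.7) 173.86753245542374
 steelbar 388 [559.9 229.5 144.4] (array([566.1, 260.6]), array([ 95.7, 138.3]), 80.7)
 base 1062 (array([575.2, 286.4]), array([278.6, 286.7]), 28.4)
 jug rim 68 (array([569.2, 278.4]), array([42.2, 66.2]), 81.1)
 funnel 65 (array([491.8, -29.1]), array([62.8, 63.8]), 89.5) [112.89584968 117.44025902 121.69919286] ((492.7002868652344, -28.990615844726562), 32.874820709228516)
 tube (547, -317) 376 [ 542.9 -310.5  114.9] [ 0.797 -0.173  0.578] len 209.0 yaw -12.3 el 35.3
 tube (565, -246) 399 [ 557.2 -242.6  113.8] [ 0.796 -0.189  0.576] len 211.0 yaw -13.4 el 35.1
side bluebar 732 [567.6 302.7 152. ] (array([571., 300.]), array([ 15.1, 136.8]), 81.0) 172.63547626660173
 steelbar 856 [555.5 230.3 147.4] (array([565.2, 260.7]), array([ 94.1, 137.2]), 81.2)
 base 2484 (array([565. , 262.2]), array([252.4, 169.9]), 15.9)
 jug rim 243 (array([568.6, 290.1]), array([64.6, 61.2]), 83.8)
 funnel 175 (array([493., -27.]), array([64.8, 64.8]), 45.4) [111.32143932 118.05615778 121.81991895] ((493.4648132324219, -28.743928909301758), 34.52920150756836)
 tube (547, -317) 399 [ 543.1 -307.2  117.7] [ 0.796 -0.179  0.578] len 205.0 yaw -12.7 el 35.3
 tube (565, -246) 432 [ 558.1 -239.1  117.4] [ 0.796 -0.182  0.578] len 204.0 yaw -12.9 el 35.3
```

View pics/crop1.png

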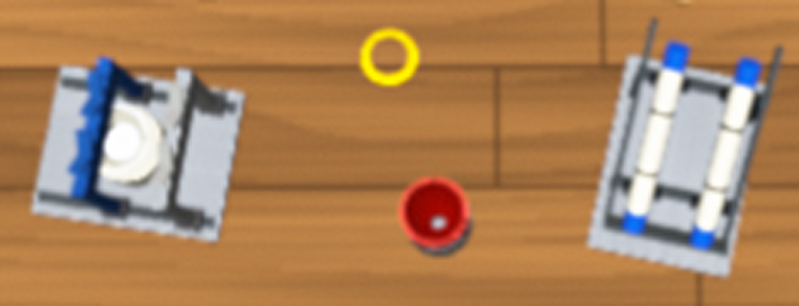

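```bash
python3 -m creep '[[[1,0,-0.37],-0.4,50],[[1,0,-0.37],-0.4,50],[[1,0,-0.37],-0.4,50],[[1,0,-0.37],-0.4,50],[[1,0,-0.37],-0.2,50]]'
cat >> h.py <<'E'
SY=np.radians(81.3)
def plan(target,zdir=None):
    """units left to a target (world mm); zdir = wanted angle (deg) of tool z in xy, mod 180"""
    o,R=tool(); d=np.array(target)-o["tcp_pos"]
    a=np.degrees(np.arctan2(R[1,2],R[0,2])); s=f"t {o['time']:.2f} tcp {np.round(o['tcp_pos'],1)} open {o['opening']:.1f} F {np.round(o['ft_force'],1)} q7 {o['qpos'][6]:.2f} zang {a:.1f} units {np.round(R.T@d/25,2)}"
    if zdir is not None:
        w=(zdir-a+90)%180-90; R2=Ro.from_euler('z',w,degrees=True).as_matrix()@R
        s+=f" twist {-w/5:.2f} (or {-(w-np.sign(w)*180)/5:.1f}); after twist units {np.round(R2.T@d/25,2)}"
    print(s)
E
python3 -c "
from h import *
plan((571.5,299,250),81.3)"
```

```text
time: 2.12
tcp_pos: [296.5, 522.9, 249.7]
eef_rot: [-1.567, 0.106, -0.102]
ft_force: [0.7, -0.3, -0.1]
opening: 49.9
t 2.12 tcp [296.5 522.9 249.7] open 49.9 F [ 0.7 -0.3 -0.1] q7 0.26 zang 82.4 units [12.09 -0.06 -7.42] twist 0.22 (or -35.8); after twist units [12.23 -0.06 -7.19]
```

```bash
python3 -m creep '[[[1,0,-0.6],0.2,50],[[1,0,-0.6],0,50],[[1,0,-0.6],0,50],[[1,0,-0.6],0,50],[[1,0,-0.6],0,50]]' >/dev/null; python3 -m creep '[[[1,0,-0.6],0,50],[[1,0,-0.6],0,50],[[1,0,-0.6],0,50],[[1,0,-0.6],0,50],[[1,0,-0.6],0,50]]' >/dev/null
python3 -c "
from h import *
plan((571.5,299,145),81.3)"
```

```text
t 2.95 tcp [532.1 328.5 249.5] open 50.1 F [-0.   0.8 -0.1] q7 0.78 zang 81.5 units [ 1.74  4.17 -0.95] twist 0.05 (or -36.0); after twist units [ 1.75  4.17 -0.94]
```

```bash
python3 -m creep '[[[0.9,0,-0.5],0,50],[[0.85,0.2,-0.45],0,50],[[0,0.5,0],0,50],[[0,0.5,0],0,50],[[0,0,0],0,50]]' >/dev/null
python3 - <<'E'
from h import *
plan((571.5,299,145),81.3)
s=camera("side"); W=cloud(s); im=s["pixels"].astype(int); B,G,R=[im[...,i] for i in range(3)]
m=(np.hypot(W[...,0]-572,W[...,1]-298)<100)&(B>R+40)&(B>G+20)&(W[...,2]>100)
P=W[m]; print(len(P),cv2.minAreaRect(P[:,:2].astype(np.float32)))
save(s,"s1.png",(160,200,400,400),3.2)
E
```

```text
t 3.37 tcp [579.2 290.  218.1] open 50.1 F [-0.9 -0.1 -0.3] q7 0.86 zang 81.0 units [-0.36  2.92  0.3 ] twist -0.06 (or 35.9); after twist units [-0.36  2.92  0.31]
525 ((553.2465209960938, 313.5555114746094), (36.08366775512695, 97.45294952392578), 81.21688842773438)
```

View pics/s1.png

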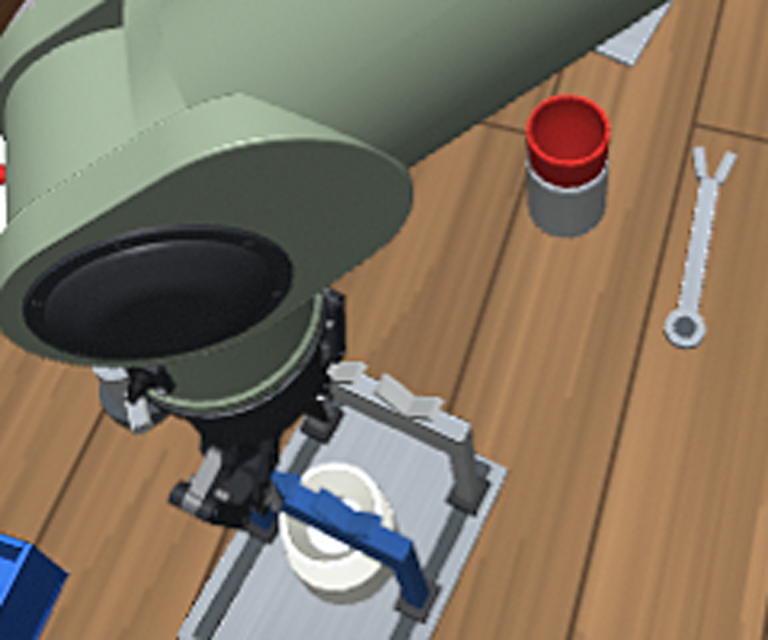

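```bash
python3 -m creep '[[[-0.36,0,0.3],0,50],[[0,0.5,0],0,50],[[0,0.8,0],0,50],[[0,0.8,0],0,50],[[0,0.7,0],0,50]]' ; python3 -c "
from h import *
plan((571.5,299,145),81.3)"
```

```text
time: 3.83
tcp_pos: [569.3, 307.0, 151.2]
eef_rot: [-1.558, 0.111, -0.123]
ft_force: [-0.2, 0.5, 0.5]
opening: 50.1
t 3.83 tcp [569.3 307.  151.2] open 50.1 F [-0.2  0.5  0.5] q7 0.84 zang 81.4 units [ 0.13  0.25 -0.3 ] twist 0.03 (or -36.0); after twist units [ 0.13  0.25 -0.3 ]
```

```bash
python3 -m creep '[[[0.1,0.2,-0.3],0,40],[[0,0,0],0,10],[[0,0,0],0,10],[[0,0,0],0,10],[[0,0,0],0,10]]' 40; python3 -c "
from h import *
plan((571.5,299,145),81.3)"
```

```text
time: 4.25
tcp_pos: [567.5, 300.1, 142.9]
eef_rot: [-1.561, 0.112, -0.117]
ft_force: [4.4, 2.0, -18.1]
opening: 13.1
t 4.25 tcp [567.5 300.1 142.9] open 13.1 F [  4.4   2.  -18.1] q7 0.85 zang 81.6 units [ 0.16 -0.08 -0.02] twist 0.07 (or -35.9); after twist units [ 0.16 -0.08 -0.02]
```

```bash
python3 -m creep '[[[0,0,0.3],0,10],[[0,0,0.5],0,10],[[0,0,0.5],0,10],[[0,0,0.5],0,10],[[0,0,0.4],0,10]]' ; python3 -c "
from h import *
plan((571.3+65*.151,299+65*.989,143),81.3)"
```

```text
time: 4.67
tcp_pos: [576.2, 355.5, 142.8]
eef_rot: [-1.565, 0.116, -0.119]
ft_force: [4.8, -3.1, -12.5]
opening: 13.4
t 4.67 tcp [576.2 355.5 142.8] open 13.4 F [  4.8  -3.1 -12.5] q7 0.78 zang 81.4 units [ 0.15 -0.01  0.34] twist 0.03 (or -36.0); after twist units [ 0.15 -0.01  0.34]
```

```bash
python3 -m creep '[[[0,0,0.3],0,10],[[0,0,0.25],0,10],[[0,0,0.25],0,10],[[0,0,0.25],0,10],[[0,0,0.25],0,10]]' ; python3 -c "
from h import *
plan((571.3+65*.151,299+65*.989,143),81.3)"
```

```text
time: 5.08
tcp_pos: [577.4, 361.3, 142.6]
eef_rot: [-1.619, 0.144, -0.115]
ft_force: [-21.3, -45.1, 16.9]
opening: 13.4
t 5.08 tcp [577.4 361.3 142.6] open 13.4 F [-21.3 -45.1  16.9] q7 0.75 zang 80.7 units [ 0.13 -0.02  0.1 ] twist -0.13 (or 35.9); after twist units [ 0.13 -0.02  0.1 ]
```

```bash
python3 -m creep '[[[0,0,0],0,50],[[0,0,0],0,50],[[0,-0.8,0],0,50],[[0,-1,0],0,50],[[0,-1,0],0,50]]' ; python3 -m creep '[[[0,-0.8,-0.5],1,85],[[0.05,-0.3,-1],1,85],[[0.1,0,-1],1,85],[[0.2,0,-1],1,85],[[0.3,0,-0.95],1,85]]' >/dev/null; python3 -m creep '[[[0.37,0,-0.93],1,85],[[0.45,0,-0.9],1,85],[[0.55,0,-0.85],1,85],[[0.6,0,-0.8],1,85],[[0.67,0,-0.75],1,85]]'; python3 -c "
from h import *
plan((493,-28,180),-8.7)"
```

```text
time: 5.5
tcp_pos: [577.6, 369.3, 213.6]
eef_rot: [-1.621, 0.144, -0.11]
ft_force: [0.5, 0.6, -0.6]
opening: 50.0
time: 6.33
tcp_pos: [530.3, 155.8, 269.2]
eef_rot: [-1.428, 0.808, -0.827]
ft_force: [-0.1, 0.1, -0.4]
opening: 85.1
t 6.33 tcp [530.3 155.8 269.2] open 85.1 F [-0.1  0.1 -0.4] q7 0.23 zang 30.0 units [ 5.55  3.71 -4.94] twist 7.73 (or -28.3); after twist units [ 7.43  3.71 -0.34]
```

```bash
python3 -c "
from h import *
o,R=tool(); print(R.round(3))
s=camera('side'); W=cloud(s)
im=s['pixels'].astype(int); B,G,Rr=[im[...,i] for i in range(3)]
m=(np.hypot(W[...,0]-580,W[...,1]-362)<110)&(B>Rr+40)&(B>G+20)&(W[...,2]>100)
P=W[m]; print('blue',len(P),cv2.minAreaRect(P[:,:2].astype(np.float32)))
m=(np.hypot(W[...,0]-560,W[...,1]-223)<90)&(W[...,2]>115)&(W[...,2]<178)
P=W[m]; print('steel',len(P),cv2.minAreaRect(P[:,:2].astype(np.float32)))
save(s,'s2.png')
"
```

```text
[[ 0.5    0.002  0.866]
 [-0.866 -0.02   0.5  ]
 [ 0.018 -1.    -0.008]]
blue 639 ((582.3455810546875, 359.3399658203125), (14.535459518432617, 135.2377166748047), 81.18629455566406)
steel 790 ((558.7586669921875, 222.37062072753906), (15.438529014587402, 136.54510498046875), 80.97463989257812)
```

View pics/s2.png

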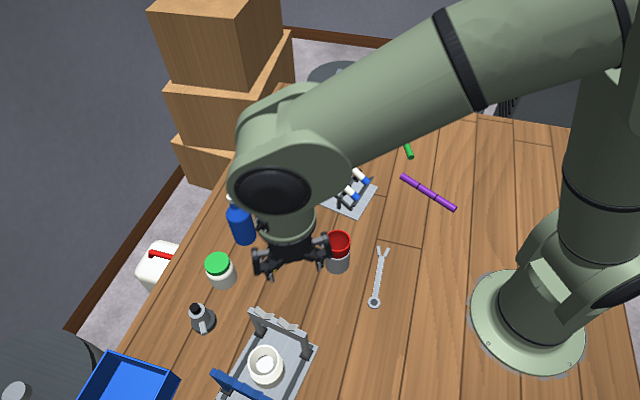

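```bash
python3 -m creep '[[[0.75,0,-0.66],1,85],[[0.8,0.2,-0.6],1,85],[[0.85,0.5,-0.52],1,85],[[0.9,0.5,-0.44],1,85],[[0.93,0.5,-0.37],1,85]]' >/dev/null;  python3 -m creep '[[[0.96,0.5,-0.28],1,85],[[0.8,0.5,-0.2],1,85],[[0.3,0.5,-0.1],0.5,85],[[0,0.2,0],0,85],[[0,0,0],0,85]]' ;python3 -c "
from h import *
plan((493,-28,180),-8.9)
s=camera('side'); t=camera('top')
for p in (s,t):
    W=cloud(p); im=p['pixels'].astype(int); B,G,Rr=[im[...,i] for i in range(3)]
    m=(Rr>G+50)&(Rr>B+50)&(np.hypot(W[...,0]-493,W[...,1]+28)<60)&(W[...,2]>105); P=W[m]
    if len(P)>5: print(len(P),cv2.minEnclosingCircle(P[:,:2].astype(np.float32)),P[:,2].max())
"
```

```text
time: 7.22
tcp_pos: [501.5, -18.1, 195.4]
eef_rot: [-1.109, 1.296, -1.344]
ft_force: [0.1, 0.0, 0.1]
opening: 85.4
t 7.22 tcp [501.5 -18.1 195.4] open 85.4 F [0.1 0.  0.1] q7 0.01 zang -9.0 units [ 0.44  0.61 -0.29] twist -0.03 (or 36.0); after twist units [ 0.44  0.61 -0.3 ]
231 ((489.2326354980469, -24.322832107543945), 38.34452438354492) 202.2118931905609
15 ((476.2056579589844, -64.52180480957031), 24.079242706298828) 509.58215706409834
```

```bash
python3 -m creep '[[[0.44,0,-0.3],0,85.4],[[0,0,0],0,85.4],[[0,0,0],0,85.4],[[0,0,0],0,85.4],[[0,0.3,0],0,85.4]]' >/dev/null ;python3 -c "
from h import *
plan((493,-28.5,100),-8.9)
s=camera('side'); save(s,'s3.png',(270,180,400,300),5)"
```

```text
t 7.73 tcp [495.1 -24.8 191.7] open 85.4 F [0.3 0.3 0.6] q7 0.03 zang -8.4 units [ 0.16  3.66 -0.21] twist 0.09 (or -35.9); after twist units [ 0.16  3.66 -0.21]
```

View pics/s3.png

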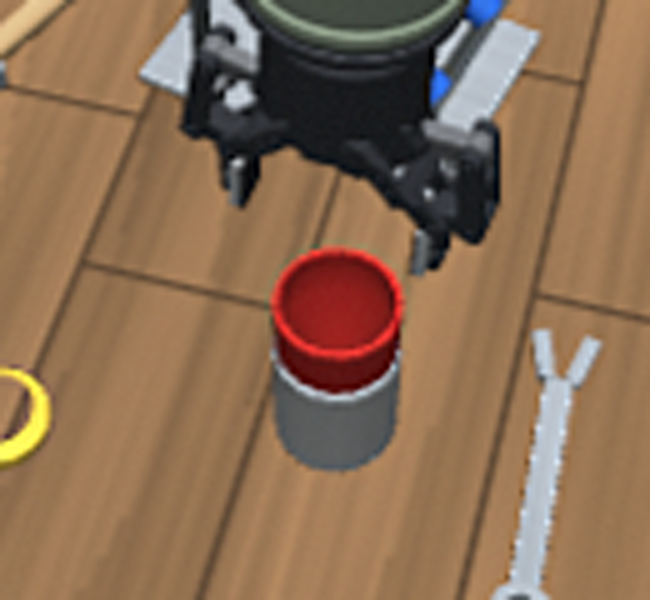

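```bash
python3 -m creep '[[[0.2,0.2,-0.25],0,85.4],[[0,0.3,0],0,85.4],[[0,0.5,0],0,85.4],[[0,0,0],0,85.4],[[0,0,0],0,85.4]]' >/dev/null ;python3 -c "
from h import *
plan((493,-28.5,100),-8.9)"
```

```text
t 8.20 tcp [486.8 -29.2 161. ] open 85.5 F [0.3 0.  0.8] q7 0.07 zang -8.4 units [-0.06  2.45  0.15] twist 0.10 (or -35.9); after twist units [-0.07  2.45  0.15]
```

```bash
python3 -m creep '[[[-0.05,0.2,0.2],0,85.4],[[0,0.6,0],0,85.4],[[0,0.6,0],0,85.4],[[0,0.6,0],0,85.4],[[0,0.3,0],0,85.4]]' >/dev/null ;python3 -c "
from h import *
plan((493,-28.5,100),-8.9)"
```

```text
t 8.62 tcp [497.5 -28.6 103.1] open 85.2 F [-0.4 -0.4 -0.4] q7 0.13 zang -8.4 units [ 0.02  0.12 -0.18] twist 0.11 (or -35.9); after twist units [ 0.02  0.12 -0.18]
```

```bash
python3 -m creep '[[[0,0.05,-0.15],0,85.4],[[0,0,0],0,76],[[0,0,0],0,60],[[0,0,0],0,60],[[0,0,0],0,60]]' 40 ;python3 -c "
from h import *
plan((493,-28.5,100),-8.9)"
```

```text
time: 9.03
tcp_pos: [493.7, -28.1, 101.8]
eef_rot: [-1.108, 1.285, -1.336]
ft_force: [-0.9, 1.2, -0.9]
opening: 65.2
t 9.03 tcp [493.7 -28.1 101.8] open 65.2 F [-0.9  1.2 -0.9] q7 0.13 zang -8.4 units [ 0.02  0.07 -0.03] twist 0.10 (or -35.9); after twist units [ 0.02  0.07 -0.03]
```

```bash
python3 -m creep '[[[0,-0.4,0],0,60],[[0,-0.7,0],0,60],[[0,-1,0],0,60],[[0,-1,0],0,60],[[0,-1,0],0,60]]' ; python3 -m creep '[[[-0.4,-1,0],0.1,60],[[-0.8,-0.9,0.1],0,60],[[-1,-0.7,0.1],0,60],[[-1,-0.3,0.1],0,60],[[-1,0,0.1],0,60]]'; python3 -c "
from h import *
plan((571,291.3,275),-8.9)"
```

```text
time: 9.45
tcp_pos: [487.9, -28.2, 208.3]
eef_rot: [-1.112, 1.289, -1.336]
ft_force: [1.0, 0.7, -0.3]
opening: 65.1
time: 9.87
tcp_pos: [512.2, 71.6, 296.5]
eef_rot: [-1.089, 1.296, -1.353]
ft_force: [0.4, 1.1, -0.7]
opening: 64.9
t 9.87 tcp [512.2  71.6 296.5] open 64.9 F [ 0.4  1.1 -0.7] q7 -0.27 zang -9.6 units [-9.05  0.94  0.81] twist -0.15 (or 35.9); after twist units [-9.04  0.95  0.92]
```

```bash
python3 -m creep '[[[-1,0,0.1],0,60],[[-1,0,0.1],0,60],[[-1,0,0.1],-0.1,60],[[-1,0,0.1],0,60],[[-1,0,0.1],0,60]]' >/dev/null; python3 -m creep '[[[-1,0,0.1],0,60],[[-0.8,0,0.1],0,60],[[-0.5,0,0.1],0,60],[[-0.1,0,0],0,60],[[0,0,0],0,60]]'>/dev/null
python3 - <<'E'
from h import *
plan((571,291.3,275),-8.9)
ps=[camera('side'),camera('top')]
for p in ps:
    for d in landmark_of('jug_mouth',p)[:1]: print('jug',np.round(d['position'],1),d['conf'])
    W=cloud(p); im=p['pixels'].astype(int); B,G,Rr=[im[...,i] for i in range(3)]
    m=(Rr>G+50)&(Rr>B+50)&(np.hypot(W[...,0]-571,W[...,1]-291)<80)&(W[...,2]>105); P=W[m]
    if len(P)>5: print('funnel',len(P),cv2.minAreaRect(P[:,:2].astype(np.float32)),P[:,2].min(),P[:,2].max())
    m=(np.hypot(W[...,0]-571,W[...,1]-291)<43)&(W[...,2]>88)&(W[...,2]<102)&(im.min(-1)>120); P=W[m]
    if len(P)>5: print('rim',len(P),cv2.minEnclosingCircle(P[:,:2].astype(np.float32)))
E
```

```text
t 10.70 tcp [562.3 264.5 312.9] open 65.3 F [ 0.4 -0.1 -0.8] q7 -0.53 zang -9.0 units [-1.09  1.54  0.09] twist -0.01 (or 36.0); after twist units [-1.09  1.54  0.09]
jug [568.7 292.6  96.2] 0.86
funnel 716 ((559.9716796875, 269.52740478515625), (58.50111770629883, 63.6188850402832), 46.24784851074219) 228.48512114396053 387.65240534419763
rim 298 ((569.5238647460938, 290.401123046875), 33.53218078613281)
jug [571.1 284.6  96.6] 0.61
funnel 228 ((558.702880859375, 254.05679321289062), (66.59861755371094, 52.567623138427734), 36.00239181518555) 227.60759484148426 431.26715531383604
rim 68 ((571.08154296875, 290.7935485839844), 33.42853927612305)
```

```bash
sed -i 's|    print(s)|    print(s,"tilt",R[2,[0,2]].round(3))|' h.py; python3 -m creep '[[[-0.7,0,0.05],0,60],[[-0.3,0,0],0,60],[[0,0.3,0],0,60],[[0,0.3,0],0,60],[[0,0,0],0,60]]' >/dev/null; python3 -c "
from h import *
plan((570.5,291,240),-8.9)"
```

```text
t 11.32 tcp [568.7 283.4 297.7] open 64.9 F [ 0.  -0.5 -0.1] q7 -0.55 zang -9.4 units [-0.28  2.31 -0.11] twist -0.09 (or 35.9); after twist units [-0.28  2.31 -0.11] tilt [-0.012  0.058]
```

```bash
python3 -c "
from h import *
for v in ([-1.567,.106,-.102],[-1.558,.111,-.123],[-1.561,.112,-.117],[-1.565,.116,-.119],[-1.619,.144,-.115],[-1.621,.144,-.11],[-1.428,.808,-.827],[-1.109,1.296,-1.344],[-1.108,1.285,-1.336],[-1.112,1.289,-1.336],[-1.089,1.296,-1.353]):
    R=Ro.from_rotvec(v).as_matrix(); print(v,R[:,1].round(3),R[2,[0,2]].round(3))
o,R=tool(); print(R.round(3))"
```

```text
[-1.567, 0.106, -0.102] [-0.002  0.001 -1.   ] [-0.003  0.001]
[-1.558, 0.111, -0.123] [ 0.008  0.009 -1.   ] [0.007 0.01 ]
[-1.561, 0.112, -0.117] [ 0.004  0.007 -1.   ] [0.003 0.007]
[-1.565, 0.116, -0.119] [ 0.002  0.002 -1.   ] [0.002 0.003]
[-1.619, 0.144, -0.115] [-0.022 -0.05  -0.998] [-0.014 -0.053]
[-1.621, 0.144, -0.11] [-0.026 -0.052 -0.998] [-0.017 -0.055]
[-1.428, 0.808, -0.827] [ 0.002 -0.019 -1.   ] [ 0.018 -0.007]
[-1.109, 1.296, -1.344] [ 0.033 -0.008 -0.999] [0.002 0.034]
[-1.108, 1.285, -1.336] [ 0.04  -0.005 -0.999] [-0.001  0.04 ]
[-1.112, 1.289, -1.336] [ 0.035 -0.006 -0.999] [0.001 0.035]
[-1.089, 1.296, -1.353] [ 0.047 -0.003 -0.999] [-0.005  0.047]
[[-0.162  0.059  0.985]
 [-0.987  0.002 -0.162]
 [-0.012 -0.998  0.058]]
```

```bash
python3 -m creep '[[[-0.28,0.3,0],0,60],[[0,0.4,0],0,60],[[0,0.4,0],0,60],[[0,0.2,0],0,60],[[0,0,0],0,60]]' >/dev/null; python3 -c "
from h import *
plan((569.5,291,140),-8.9)"
```

```text
t 11.73 tcp [571.6 288.9 260.6] open 65.1 F [ 0.  -0.2 -1. ] q7 -0.55 zang -9.5 units [-0.02  4.81 -0.37] twist -0.11 (or 35.9); after twist units [-0.02  4.81 -0.37] tilt [-0.01   0.057]
```

```bash
python3 -m creep '[[[-0.03,0.4,-0.08],-0.1,60],[[0,0.7,-0.06],0,60],[[0,0.8,-0.06],0,60],[[0,0.8,-0.06],0,60],[[0,0.5,-0.03],0,60]]' >/dev/null; python3 -m creep '[[[0,0.4,-0.05],0,60],[[0,0.2,0],0,60],[[0,0,0],0,60],[[0,0,0],0,60],[[0,0,0],0,60]]' >/dev/null;  python3 -c "
from h import *
plan((569.5,291,120),-8.9)
s=camera('side'); save(s,'s4.png',(190,290,340,400),5)"
```

```text
t 12.57 tcp [568.8 291.  159.1] open 64.6 F [ 0.4 -0.6 -0.4] q7 -0.51 zang -8.8 units [ 0.01  1.56 -0.06] twist 0.03 (or -36.0); after twist units [ 0.01  1.56 -0.06] tilt [-0.011  0.058]
```

View pics/s4.png

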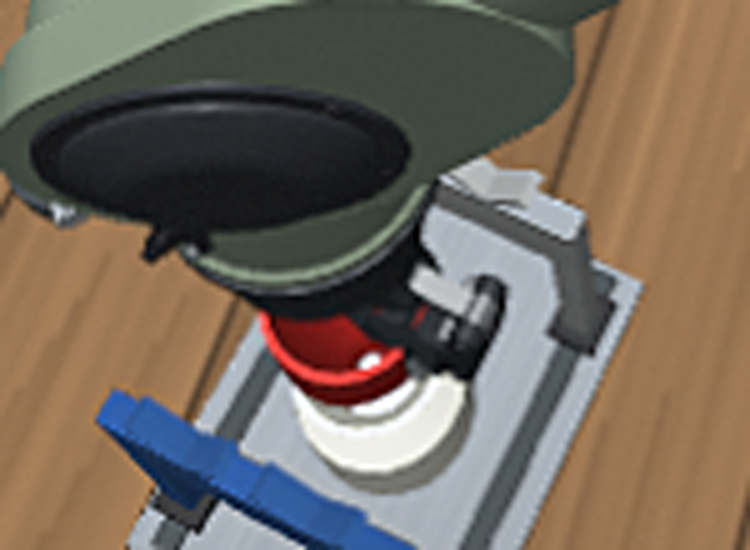

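```bash
python3 -m creep '[[[0,0.3,-0.03],0,60],[[0,0.4,-0.03],0,60],[[0,0.4,-0.03],0,60],[[0,0.2,0],0,60],[[0,0,0],0,60]]'; python3 -c "
from h import *
plan((569.5,291,120),-8.9)"
```

```text
time: 13.03
tcp_pos: [569.2, 292.1, 125.1]
eef_rot: [-1.081, 1.277, -1.342]
ft_force: [0.2, 0.2, -1.3]
opening: 65.0
t 13.03 tcp [569.2 292.1 125.1] open 65.0 F [ 0.2  0.2 -1.3] q7 -0.49 zang -8.8 units [0.05 0.2  0.  ] twist 0.03 (or -36.0); after twist units [0.05 0.2  0.  ] tilt [-0.013  0.061]
```

```bash
python3 -m creep '[[[0,0.12,0],0,60],[[0,0.1,0],0,60],[[0,0,0],0,60],[[0,0,0],0,60],[[0,0,0],0,60]]'; python3 -c "
from h import *
plan((569.5,291,120),-8.9)"
```

```text
time: 13.45
tcp_pos: [570.6, 290.6, 119.6]
eef_rot: [-1.081, 1.277, -1.345]
ft_force: [-1.1, -0.4, -0.1]
opening: 65.3
t 13.45 tcp [570.6 290.6 119.6] open 65.3 F [-1.1 -0.4 -0.1] q7 -0.49 zang -8.8 units [-0.01 -0.02 -0.05] twist 0.01 (or -36.0); after twist units [-0.01 -0.02 -0.05] tilt [-0.012  0.062]
```

```bash
python3 -m creep '[[[0,0.08,0],0,60],[[0,0.06,0],0,60],[[0,0,0],0,60],[[0,0,0],0,60],[[0,0,0],0,60]]'; python3 -c "
from h import *
plan((569.5,291,120),-8.9)"
```

```text
time: 13.87
tcp_pos: [570.3, 290.9, 119.4]
eef_rot: [-1.08, 1.279, -1.343]
ft_force: [-0.9, -0.9, -0.7]
opening: 65.4
t 13.87 tcp [570.3 290.9 119.4] open 65.4 F [-0.9 -0.9 -0.7] q7 -0.49 zang -8.8 units [ 0.   -0.02 -0.03] twist 0.01 (or -36.0); after twist units [ 0.   -0.02 -0.03] tilt [-0.014  0.061]
```

```bash
python3 -m creep '[[[0,0.15,0],0,60],[[0,0.1,0],0,60],[[0,0.05,0],0,60],[[0,0,0],0,60],[[0,0,0],0,60]]'
```

```text
time: 14.28
tcp_pos: [570.5, 291.3, 117.8]
eef_rot: [-1.078, 1.281, -1.34]
ft_force: [-0.8, -1.2, -0.4]
opening: 65.2
```

```bash
python3 -m creep '[[[0,0.2,0],0,60],[[0,0.2,0],0,60],[[0,0,0],0,60],[[0,0,0],0,60],[[0,0,0],0,60]]'; python3 -c "
from h import *
plan((569.5,291,120),-8.9)"
```

```text
time: 14.7
tcp_pos: [571.2, 293.2, 112.4]
eef_rot: [-1.075, 1.282, -1.337]
ft_force: [-3.0, -1.8, 6.3]
opening: 65.4
t 14.70 tcp [571.2 293.2 112.4] open 65.4 F [-3.  -1.8  6.3] q7 -0.48 zang -8.8 units [ 0.09 -0.31 -0.03] twist 0.01 (or -36.0); after twist units [ 0.09 -0.31 -0.03] tilt [-0.022  0.06 ]
```

```bash
python3 -m creep '[[[0,0,0],0,72],[[0,0,0],0,80],[[0,0,0],0,85.4],[[0,-0.2,0],0,85.4],[[0,-0.5,0],0,85.4]]'; python3 -m creep '[[[0,-0.8,0.05],0,85.4],[[0,-1,0.06],0,85.4],[[0,-1,0.06],0,85.4],[[0,-1,0],0,85.4],[[0,-1,0],0,85.4]]';python3 - <<'E'
from h import *
plan((547.5,-313,250),-102.8)
s=camera('side'); save(s,'s5.png',(190,290,340,400),5)
W=cloud(s); im=s['pixels'].astype(int); B,G,Rr=[im[...,i] for i in range(3)]
m=(Rr>G+50)&(Rr>B+50)&(np.hypot(W[...,0]-571,W[...,1]-291)<60)&(W[...,2]>90)&(W[...,2]<160); P=W[m]
rim=P[P[:,2]>np.percentile(P[:,2],97)-9]
print(len(P),cv2.minEnclosingCircle(P[:,:2].astype(np.float32)),np.percentile(P[:,2],[5,50,90,98]))
for d in landmark_of('funnel',s)[:1]: print(d)
E
```

```text
time: 15.12
tcp_pos: [569.4, 292.8, 127.3]
eef_rot: [-1.078, 1.283, -1.337]
ft_force: [0.5, 0.5, -0.6]
opening: 85.0
time: 15.53
tcp_pos: [564.9, 289.6, 253.5]
eef_rot: [-1.082, 1.284, -1.339]
ft_force: [0.7, 1.2, 1.2]
opening: 85.3
t 15.53 tcp [564.9 289.6 253.5] open 85.3 F [0.7 1.2 1.2] q7 -0.54 zang -8.9 units [23.93 -0.07  3.01] twist -17.21 (or 18.8); after twist units [  4.64  -1.24 -23.63] tilt [-0.016  0.055]
542 ((568.1602172851562, 291.5117492675781), 33.40047073364258) [ 92.01650762 114.58963285 136.89707801 138.27617953]
{'position': [571.0, 288.8, 36.3], 'conf': 0.67}
```

View pics/s5.png

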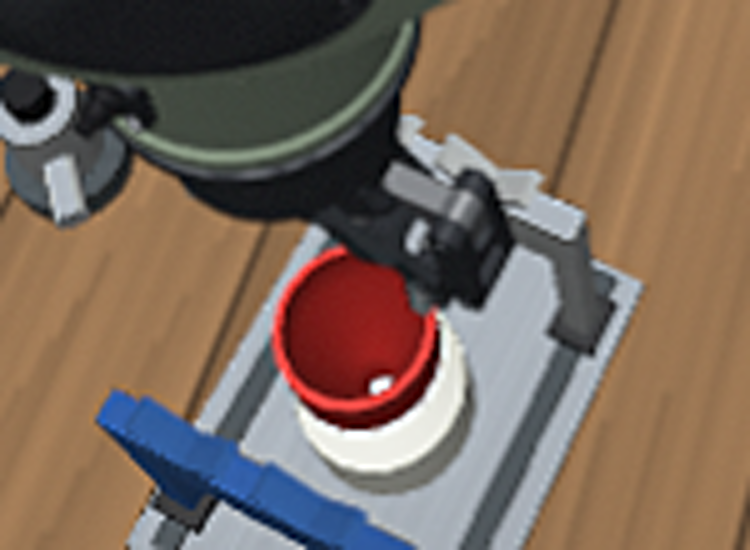

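```bash
python3 -m creep '[[[0.6,0,0.1],1,70],[[1,0,0.2],1,60],[[1,0,0.3],1,50],[[1,0,0.4],1,50],[[1,0,0.5],1,50]]' >/dev/null;  python3 -m creep '[[[0.95,0,0.6],1,50],[[0.9,0,0.7],1,50],[[0.85,0,0.8],1,50],[[0.8,0,0.85],1,50],[[0.7,0,0.9],1,50]]' >/dev/null; python3 -m creep '[[[0.6,0,0.95],1,50],[[0.5,0,1],1,50],[[0.4,0,1],1,50],[[0.3,0,1],1,50],[[0.25,0,1],1,50]]' >/dev/null; python3 -c "
from h import *
plan((547.5,-313,250),-102.8)"
```

```text
t 16.88 tcp [ 545.  -119.6  258. ] open 50.0 F [ 0.4 -0.2  0.1] q7 -0.96 zang -86.7 units [0.36 0.15 7.73] twist 3.22 (or -32.8); after twist units [-1.79  0.31  7.53] tilt [-0.073 -0.019]
```

```bash
python3 -m creep '[[[0.05,0,1],1,50],[[-0.05,0,1],1,50],[[-0.15,0,1],1,50],[[-0.22,0,1],0.2,50],[[-0.22,0,1],0,50]]' >/dev/null;  python3 -m creep '[[[-0.22,0,0.9],0,50],[[-0.2,0,0.5],0,50],[[0,0.2,0.1],0,50],[[0,0,0],0,50],[[0,0,0],0,50]]' >/dev/null
python3 - <<'E'
from h import *
plan((547.5,-313,200),-102.8)
W=None
for c in ('side','top'):
    s=camera(c)
    for d in landmark_of('tube_a',s)[:4]: print(c,np.round(d['position'],1),d['conf'])
save(camera('side'),'s6.png',(270,100,420,220),5)
E
```

```text
t 17.72 tcp [ 543.2 -297.6  253. ] open 50.0 F [0.1 1.1 0.4] q7 -0.91 zang -104.3 units [-0.18  2.11  0.64] twist -0.29 (or 35.7); after twist units [-0.16  2.11  0.65] tilt [-0.067 -0.041]
side [ 547.1 -313.   106.5] 0.95
side [ 565.3 -243.8  109.7] 0.85
side [ 287.5 -338.    12.4] 0.83
side [ 397.4 -577.3    9.1] 0.65
top [ 393.3 -575.6    9.6] 0.92
top [544.7 289.3 167.5] 0.62
top [ 281.5 -342.5   11.4] 0.6
top [ 771.6 -209.4    1.9] 0.5
```

View pics/s6.png

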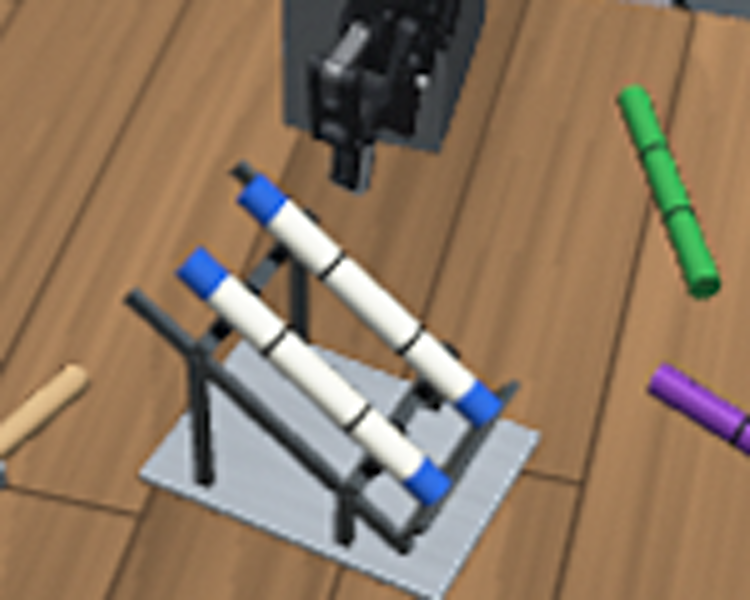

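```bash
python3 -m creep '[[[-0.1,0.3,0.45],-0.3,40],[[0,0.3,0.1],0,40],[[0,0,0],0,40],[[0,0,0],0,40],[[0,0,0],0,40]]' >/dev/null
python3 - <<'E'
from h import *
plan((547.5,-313,170),-102.8)
s=camera('side'); W=cloud(s); im=s['pixels'].astype(int)
c=np.array([555.5,-279]); a=np.radians(-12.8); ux=np.array([np.cos(a),np.sin(a)]); uy=np.array([-ux[1],ux[0]])
d=W[...,:2]-c; xc=d@ux; yc=d@uy; z=W[...,2]
m=(abs(xc)<25)&(abs(yc)<85)&(z>40)&(z<170); h=z-np.tan(np.radians(35))*xc
for y in range(-80,80,5):
    k=m&(yc>=y)&(yc<y+5)
    if k.sum(): print(y,k.sum(),np.percentile(h[k],[0,50,100]).round(0),im[k].mean().round(0))
E
```

```text
t 18.38 tcp [ 545.  -308.   237.4] open 39.8 F [ 0.1 -0.2  0.1] q7 -0.86 zang -102.5 units [0.05 2.69 0.28] twist 0.05 (or -35.9); after twist units [0.04 2.69 0.28] tilt [-0.069 -0.041]
-45 9 [120. 122. 124.] 198.0
-40 18 [121. 124. 128.] 240.0
-35 34 [117. 125. 128.] 238.0
-30 48 [106. 121. 129.] 207.0
-25 40 [106. 114. 123.] 157.0
25 11 [117. 122. 124.] 198.0
30 21 [120. 125. 127.] 232.0
35 32 [119. 124. 128.] 244.0
40 63 [105. 120. 130.] 206.0
45 30 [109. 114. 123.] 144.0
55 7 [84. 87. 88.] 121.0
60 47 [71. 87. 91.] 72.0
65 27 [75. 83. 92.] 55.0
```

```bash
python3 -m creep '[[[0.02,0.3,0.15],0,40],[[0,0.6,0.05],0,40],[[0,0.7,0.05],0,40],[[0,0.7,0.05],0,40],[[0,0.3,0],0,40]]' >/dev/null; python3 -c "
from h import *
plan((547.5,-313,116),-102.8)"
```

```text
t 18.85 tcp [ 549.2 -313.9  171.3] open 39.7 F [-0.2  0.2 -0.4] q7 -0.79 zang -102.5 units [0.24 2.2  0.07] twist 0.06 (or -35.9); after twist units [0.24 2.2  0.07] tilt [-0.073 -0.04 ]
```

```bash
python3 -m creep '[[[0.1,0.4,0.05],0,40],[[0.05,0.6,0],0,40],[[0.05,0.6,0],0,40],[[0,0.4,0],0,40],[[0,0,0],0,40]]' >/dev/null; python3 -c "
from h import *
plan((547.5,-313,116),-102.8)"
```

```text
t 19.27 tcp [ 547.2 -313.   117. ] open 40.1 F [ 0.3  0.1 -0.6] q7 -0.74 zang -102.6 units [-0.01  0.04 -0.  ] twist 0.05 (or -36.0); after twist units [-0.01  0.04 -0.  ] tilt [-0.072 -0.04 ]
```

```bash
python3 -m creep '[[[0,0,0],0,28],[[0,0,0],0,15],[[0,0,0],0,15],[[0,0,0],0,15],[[0,0,0],0,15]]' 30;  python3 -m creep '[[[0,-0.3,0],0,15],[[0,-0.6,0],0,15],[[0,-1,0],0,15],[[0,-1,0],0,15],[[0,-1,0],0,15]]'; python3 -c "
from h import *
plan((543,295,290),-8.9)"
```

```text
time: 19.68
tcp_pos: [547.7, -313.9, 119.3]
eef_rot: [-0.322, -2.171, 2.105]
ft_force: [0.1, -0.1, -0.4]
opening: 21.2
time: 20.1
tcp_pos: [537.6, -315.3, 220.3]
eef_rot: [-0.316, -2.17, 2.101]
ft_force: [-0.3, 1.1, -0.6]
opening: 20.9
t 20.10 tcp [ 537.6 -315.3  220.3] open 20.9 F [-0.3  1.1 -0.6] q7 -0.83 zang -102.6 units [  4.99  -2.18 -23.96] twist 17.25 (or -18.7); after twist units [23.89 -4.59  3.45] tilt [-0.069 -0.04 ]
```

```bash
python3 -m creep '[[[0,-1,0],0,15],[[0,-1,0],0,15],[[0.2,-0.5,-0.6],-1,15],[[0.13,0,-1],-1,15],[[0.04,0,-1],-1,15]]' >/dev/null;  python3 -m creep '[[[-0.04,0,-1],-1,15],[[-0.13,0,-1],-1,15],[[-0.2,0,-1],-1,15],[[-0.3,0,-0.95],-1,15],[[-0.4,0,-0.95],-1,15]]' >/dev/null; python3 -m creep '[[[-0.46,0,-0.89],-1,15],[[-0.54,0,-0.84],-1,15],[[-0.61,0,-0.8],-1,15],[[-0.68,0,-0.73],-1,15],[[-0.74,0,-0.68],-1,15]]'; python3 -c "
from h import *
plan((543,295,290),-8.9)"
```

```text
time: 21.35
tcp_pos: [521.6, 0.8, 319.0]
eef_rot: [-0.742, 1.596, -1.656]
ft_force: [-0.2, -0.8, 0.4]
opening: 21.1
t 21.35 tcp [521.6   0.8 319. ] open 21.1 F [-0.2 -0.8  0.4] q7 -0.55 zang -36.1 units [-9.94  1.41 -6.31] twist -5.44 (or 30.6); after twist units [-11.65   1.92  -1.06] tilt [-0.071  0.072]
```

```bash
python3 -m creep '[[[-0.85,0,-0.53],-1,15],[[-0.89,0,-0.45],-1,15],[[-0.93,0,-0.37],-1,15],[[-0.95,0,-0.29],-1,15],[[-0.98,0,-0.2],-1,15]]' >/dev/null;  python3 -m creep '[[[-1,0,-0.1],-0.4,15],[[-1,0,-0.1],0,15],[[-1,0,-0.1],0,15],[[-0.8,0,-0.1],0,15],[[-0.5,0,-0.1],0,15]]' >/dev/null; python3 -m creep '[[[-0.4,0,0],0,15],[[-0.2,0,0],0,15],[[0,0,0],0,15],[[0,0,0],0,15],[[0,0,0],0,15]]' >/dev/null
python3 - <<'E'
from h import *
plan((543,295,290),-8.9)
o,R=tool(); print("tool y",R[:,1].round(3))
s=camera('side'); t=camera('top'); 
for p in (s,t):
    W=cloud(p); im=p['pixels'].astype(int); m=trace('tube_a',p)
    for k in m[:4]:
        P=W[k['mask']&(W[...,2]>200)&np.isfinite(W[...,2])]
        if len(P)>20:
            c=P.mean(0);V=np.linalg.svd(P-c)[2][0]; a=(P-c)@V; print(k['conf'],len(P),(c+V*(a.max()+a.min())/2).round(1),V.round(3),np.ptp(a).round(0))
save(s,'s7.png',(150,230,360,400),3.8)
E
```

```text
t 22.60 tcp [532.8 255.3 342. ] open 21.0 F [ 0.4 -0.1 -0.1] q7 -0.58 zang -7.8 units [-1.56  2.14 -0.05] twist 0.21 (or -35.8); after twist units [-1.57  2.14 -0.08] tilt [-0.032  0.112]
tool y [ 0.115  0.016 -0.993]
0.98 706 [531.7 293.8 369.2] [-0.038 -0.876 -0.48 ] 106.0
0.5 261 [529.8 208.4 314.7] [-0.045 -0.846 -0.531] 102.0
```

View pics/s7.png

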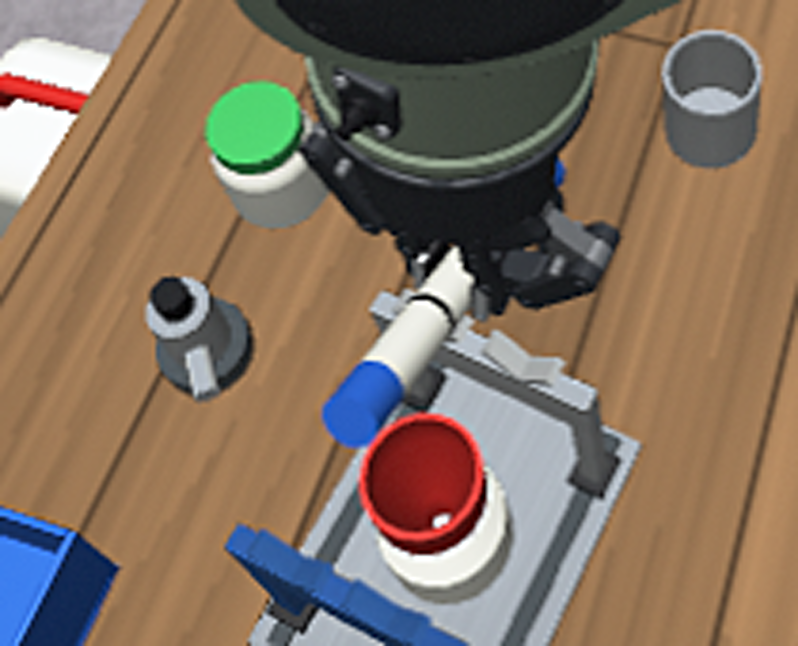

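```bash
python3 -m creep '[[[-0.5,0.3,0],0.2,15],[[-0.6,0.5,0],0,15],[[-0.4,0.6,-0.05],0,15],[[0,0.6,-0.05],0,15],[[0,0.3,0],0,15]]' >/dev/null;   python3 - <<'E'
from h import *
plan((542,295.5,240),-8.9)
E
```

```text
t 23.22 tcp [544.  293.8 286.1] open 20.7 F [ 0.6 -0.2 -0.7] q7 -0.63 zang -9.1 units [ 0.01  1.82 -0.3 ] twist -0.04 (or 36.0); after twist units [ 0.01  1.82 -0.3 ] tilt [-0.037  0.114]
```

```bash
python3 -m creep '[[[0,0.3,-0.08],0,15],[[0,0.5,-0.08],0,15],[[0,0.5,-0.08],0,15],[[0,0.2,-0.06],0,15],[[0,0,0],0,15]]' >/dev/null;   python3 - <<'E'
from h import *
plan((542,295.5,240),-8.9)
o,R=tool(); ux=np.array([.988,-.155]);uy=np.array([.155,.988]); c0=np.array([570.7,291.2])
for cam in ('side','top'):
    p=camera(cam); W=cloud(p); im=p['pixels'].astype(int); B,G,Rr=[im[...,i] for i in range(3)]
    d=W[...,:2]-c0; xs=d@ux; ys=d@uy; z=W[...,2]
    zax=o['tcp_pos'][2]-8+np.tan(np.radians(31))*ys
    m=(abs(xs+28)<25)&(abs(ys)<110)&(abs(z-zax)<22)&(z>172)&((im.min(-1)>130)|(B>Rr+40))
    for lo,hi in ((-110,-70),(-70,-40),(40,70),(70,110)):
        k=m&(ys>lo)&(ys<hi)
        if k.sum()>4: print(cam,(lo,hi),k.sum(),'xs',np.percentile(xs[k],[2,50,98]).round(1),'z',np.median(z[k]).round(1),'ys',ys[k].min().round(0),ys[k].max().round(0))
    # notch vertices: steel & blue bars top profile
    for nm,y0 in(('steel',-70),('blue',70)):
        k=(abs(ys-y0)<9)&(z>140)&(z<176)&(abs(xs)<70)
        prof=[(x,np.percentile(z[k&(abs(xs-x)<3)],80).round(0)) for x in range(-48,52,5) if (k&(abs(xs-x)<3)).sum()>1]
        print(cam,nm,prof, 'ys',np.percentile(ys[k],[3,97]).round(1))
E
```

```text
t 23.63 tcp [541.1 293.8 245.6] open 20.8 F [ 0.9 -0.  -0.7] q7 -0.62 zang -9.2 units [-0.07  0.23 -0.  ] twist -0.06 (or 35.9); after twist units [-0.07  0.23  0.  ] tilt [-0.036  0.114]
side (40, 70) 222 xs [-46.  -37.7 -25.9] z 287.7 ys 40.0 70.0
side (70, 110) 184 xs [-47.3 -37.8 -26.5] z 296.2 ys 70.0 88.0
side steel [(-48, np.float64(170.0)), (-43, np.float64(169.0)), (-38, np.float64(164.0)), (-33, np.float64(160.0)), (-28, np.float64(155.0))] ys [-76.3 -62.9]
side blue [(-48, np.float64(171.0)), (-43, np.float64(169.0)), (-38, np.float64(164.0)), (-33, np.float64(159.0)), (-28, np.float64(156.0)), (-23, np.float64(161.0)), (-18, np.float64(167.0)), (-13, np.float64(169.0)), (-8, np.float64(170.0)), (-3, np.float64(151.0)), (2, np.float64(151.0)), (7, np.float64(157.0)), (12, np.float64(167.0)), (17, np.float64(165.0)), (22, np.float64(161.0)), (27, np.float64(157.0)), (32, np.float64(160.0)), (37, np.float64(165.0)), (42, np.float64(170.0)), (47, np.float64(171.0))] ys [62.6 76.2]
top (-110, -70) 53 xs [-34.3 -24.  -12.3] z 198.3 ys -90.0 -70.0
top (-70, -40) 78 xs [-34.7 -25.4 -14. ] z 213.8 ys -70.0 -40.0
top steel [(-48, np.float64(170.0)), (-43, np.float64(168.0)), (-38, np.float64(165.0)), (-33, np.float64(159.0)), (-28, np.float64(151.0)), (-8, np.float64(168.0)), (-3, np.float64(152.0)), (2, np.float64(152.0)), (7, np.float64(169.0)), (12, np.float64(171.0)), (17, np.float64(163.0)), (22, np.float64(159.0)), (27, np.float64(155.0)), (32, np.float64(159.0)), (37, np.float64(163.0)), (42, np.float64(167.0)), (47, np.float64(170.0))] ys [-77.9 -63.2]
top blue [(42, np.float64(166.0)), (47, np.float64(171.0))] ys [62.2 76.2]
```

```bash
python3 -m creep '[[[0,0.3,-0.02],0,15],[[0,0.3,-0.02],0,15],[[0,0.3,-0.03],0,15],[[0,0.2,-0.02],0,15],[[0,0,0],0,15]]' 20;  python3 -m creep '[[[0,0.2,-0.02],0,15],[[0,0.2,-0.02],0,15],[[0,0.2,-0.02],0,15],[[0,0.2,-0.02],0,15],[[0,0,0],0,15]]';  python3 -c "
from h import *
plan((542,294.5,175),-8.9)"
```

```text
time: 24.15
tcp_pos: [542.9, 295.7, 218.8]
eef_rot: [-1.019, 1.249, -1.355]
ft_force: [-2.2, -2.0, 0.9]
opening: 20.9
time: 24.57
tcp_pos: [543.6, 297.2, 196.9]
eef_rot: [-1.019, 1.248, -1.354]
ft_force: [-2.9, -0.8, 1.7]
opening: 20.7
t 24.57 tcp [543.6 297.2 196.9] open 20.7 F [-2.9 -0.8  1.7] q7 -0.60 zang -9.2 units [ 0.15  0.86 -0.15] twist -0.06 (or 35.9); after twist units [ 0.15  0.86 -0.15] tilt [-0.041  0.116]
```

```bash
python3 -m creep '[[[0.05,0.2,-0.05],0,15],[[0.04,0.2,-0.04],0,15],[[0.03,0.15,-0.03],0,15],[[0,0.1,-0.02],0,15],[[0,0,0],0,15]]';  python3 - <<'E'
from h import *
plan((542,294.5,175),-8.9)
cat='''
def tubes():
    o,R=tool(); ux=np.array([.988,-.155]);uy=np.array([.155,.988]); c0=np.array([570.7,291.2])
    for cam in ('side','top'):
        p=camera(cam); W=cloud(p); im=p['pixels'].astype(int); B,G,Rr=[im[...,i] for i in range(3)]
        d=W[...,:2]-c0; xs=d@ux; ys=d@uy; z=W[...,2]; white=(im.min(-1)>130); blue=(B>Rr+40)
        for nm,x0 in(('near',-28),('far',28)):
            m=(abs(xs-x0)<20)&(abs(ys)<125)&(z>158)&(z<240)&(white|blue)&((z>171)|(abs(abs(ys)-70)>11))
            for lo,hi in ((-125,-80),(-60,-30),(30,60),(80,125)):
                k=m&(ys>lo)&(ys<hi)
                if k.sum()>4: print(cam,nm,(lo,hi),k.sum(),'xs',np.percentile(xs[k],[3,50,97]).round(1),'ztop',np.percentile(z[k],85).round(1),'ys',ys[k].min().round(0),ys[k].max().round(0))
'''
open('h.py','a').write(cat)
exec(cat); tubes()
E
```

```text
time: 24.98
tcp_pos: [542.4, 295.5, 178.9]
eef_rot: [-1.016, 1.247, -1.353]
ft_force: [0.1, 1.2, 2.8]
opening: 21.3
t 24.98 tcp [542.4 295.5 178.9] open 21.3 F [0.1 1.2 2.8] q7 -0.59 zang -9.2 units [ 0.05  0.15 -0.03] twist -0.06 (or 35.9); after twist units [ 0.05  0.15 -0.03] tilt [-0.042  0.118]
side near (30, 60) 184 xs [-40.1 -32.  -20.5] ztop 190.1 ys 33.0 60.0
side near (80, 125) 70 xs [-39.7 -29.2 -20.4] ztop 193.0 ys 80.0 93.0
top near (-125, -80) 54 xs [-38.2 -29.1 -18. ] ztop 180.0 ys -103.0 -81.0
top near (-60, -30) 65 xs [-38.3 -29.1 -18. ] ztop 183.5 ys -59.0 -30.0
```

```bash
python3 -m creep '[[[-0.1,0.15,-0.02],0,15],[[-0.1,0.12,-0.02],0,15],[[-0.05,0.1,0],0,15],[[0,0,0],0,15],[[0,0,0],0,15]]';  python3 - <<'E'
from h import *
plan((542,294.5,175),-8.9)
tubes()
E
```

```text
time: 25.5
tcp_pos: [543.8, 300.6, 171.2]
eef_rot: [-1.017, 1.248, -1.356]
ft_force: [-2.5, -1.8, 4.3]
opening: 21.0
t 25.50 tcp [543.8 300.6 171.2] open 21.0 F [-2.5 -1.8  4.3] q7 -0.60 zang -9.3 units [ 0.25 -0.17 -0.01] twist -0.08 (or 35.9); after twist units [ 0.25 -0.17 -0.01] tilt [-0.041  0.118]
side near (30, 60) 180 xs [-39.7 -31.5 -20.6] ztop 180.2 ys 30.0 60.0
side near (80, 125) 49 xs [-36.6 -26.9 -19.2] ztop 180.1 ys 80.0 90.0
top near (-125, -80) 49 xs [-38.3 -29.3 -17.6] ztop 179.1 ys -100.0 -80.0
top near (-60, -30) 60 xs [-38.1 -29.2 -18.2] ztop 180.7 ys -60.0 -31.0
```

```bash
python3 -m creep '[[[0,0,0],0,26],[[0,0,0],0,34],[[0,0,0],0,42],[[0,-0.2,0],0,42],[[0,-0.5,0],0,42]]';  python3 -m creep '[[[0,-0.8,0],0,42],[[0,-1,0],0,42],[[0,-1,0],0,42],[[0,-0.6,0],0,42],[[0,0,0],0,42]]'
python3 - <<'E'
from h import *
plan((562.5,-244.5,250),-102.8)
tubes()
E
```

```text
time: 26.02
tcp_pos: [540.7, 299.9, 186.3]
eef_rot: [-1.021, 1.248, -1.357]
ft_force: [0.1, -0.4, 0.7]
opening: 41.7
time: 26.43
tcp_pos: [529.9, 297.7, 280.1]
eef_rot: [-1.018, 1.249, -1.358]
ft_force: [0.2, -0.3, -0.7]
opening: 42.0
t 26.43 tcp [529.9 297.7 280.1] open 42.0 F [ 0.2 -0.3 -0.7] q7 -0.65 zang -9.3 units [21.24  0.92  4.64] twist -17.31 (or 18.7); after twist units [  6.02  -1.47 -20.86] tilt [-0.039  0.117]
side near (30, 60) 177 xs [-39.6 -31.7 -20.4] ztop 180.2 ys 30.0 60.0
side near (80, 125) 50 xs [-38.3 -26.9 -19.1] ztop 181.1 ys 80.0 90.0
top near (-125, -80) 49 xs [-38.2 -29.4 -17.6] ztop 181.0 ys -100.0 -81.0
top near (-60, -30) 62 xs [-38.  -29.2 -18.2] ztop 180.4 ys -59.0 -31.0
top near (30, 60) 8 xs [-37.1 -26.4 -17. ] ztop 179.3 ys 30.0 35.0
```

```bash
python3 -m creep '[[[0.4,0,0.1],0.75,42],[[0.72,0,0.21],0.75,42],[[0.7,0,0.26],0.75,42],[[0.69,0,0.3],0.75,42],[[0.67,0,0.35],0.75,42]]' >/dev/null;  python3 -m creep '[[[0.64,0,0.39],0.75,42],[[0.61,0,0.44],0.75,42],[[0.59,0,0.47],0.75,42],[[0.55,0,0.51],0.75,42],[[0.52,0,0.54],0.75,42]]' >/dev/null; python3 -m creep '[[[0.48,0,0.58],0.75,42],[[0.45,0,0.6],0.75,42],[[0.4,0,0.63],0.75,42],[[0.36,0,0.66],0.75,42],[[0.31,0,0.68],0.75,42]]' >/dev/null; python3 -c "
from h import *
plan((563,-245,250),-102.8)"
```

```text
t 27.78 tcp [536.6   7.1 267.3] open 41.9 F [0.  0.1 0.5] q7 -1.01 zang -69.4 units [2.65 0.66 9.79] twist 6.68 (or -29.3); after twist units [-3.14  1.29  9.58] tilt [-0.109  0.026]
```

```bash
python3 -m creep '[[[0.2,0,0.73],0.75,42],[[0.15,0,0.74],0.75,42],[[0.1,0,0.75],0.75,42],[[0.05,0,0.75],0.75,42],[[0,0,0.75],0.75,42]]' >/dev/null;  python3 -m creep '[[[-0.05,0,0.75],0.75,42],[[-0.1,0,0.75],0.75,42],[[-0.13,0,0.75],0.75,42],[[-0.17,0,0.73],0.5,42],[[-0.2,0,0.7],0,42]]' >/dev/null; python3 -m creep '[[[-0.2,0,0.6],0,42],[[-0.1,0,0.3],0,42],[[0,0,0],0,42],[[0,0,0],0,42],[[0,0,0],0,42]]' >/dev/null
python3 - <<'E'
from h import *
plan((563,-245,200),-102.8)
s=camera('side')
for d in landmark_of('tube_a',s)[:5]: print(np.round(d['position'],1),d['conf'])
W=cloud(s); im=s['pixels'].astype(int)
c=np.array([555.5,-279]); a=np.radians(-12.8); ux=np.array([np.cos(a),np.sin(a)]); uy=np.array([-ux[1],ux[0]])
d=W[...,:2]-c; xc=d@ux; yc=d@uy; z=W[...,2]; h=z-np.tan(np.radians(35))*xc
k=(abs(xc)<90)&(abs(yc-35)<16)&(h>112)&(h<135)&(z<180)
print(np.percentile(xc[k],[1,50,99]).round(1),np.percentile(yc[k],[2,50,98]).round(1))
E
```

```text
t 29.03 tcp [ 542.7 -233.7  266.3] open 42.1 F [ 0.1  0.8 -0.5] q7 -1.07 zang -106.8 units [-0.62  2.72  0.31] twist -0.81 (or 35.2); after twist units [-0.6   2.72  0.38] tilt [-0.107 -0.044]
[541.2 297.7 160.9] 0.95
[ 285.4 -341.7   12.1] 0.89
[599.3 289.  169.4] 0.69
[ 396.9 -576.6    5.9] 0.57
[-88.2  -3.7  77.8] [27.  40.6 48. ]
```

```bash
python3 -m creep '[[[-0.3,0.2,0.2],-0.4,40],[[-0.3,0.4,0.15],-0.4,40],[[-0.1,0.4,0],0,40],[[0,0.2,0],0,40],[[0,0,0],0,40]]' >/dev/null; python3 -c "
from h import *
plan((563.2,-244.3,170),-102.8)"
```

```text
t 29.55 tcp [ 562.6 -241.6  236.8] open 40.3 F [-0.7  0.3  0.2] q7 -0.97 zang -102.4 units [0.25 2.66 0.21] twist 0.07 (or -35.9); after twist units [0.25 2.66 0.21] tilt [-0.111 -0.039]
```

```bash
python3 -m creep '[[[0.05,0.3,0.1],0,40],[[0.05,0.6,0.05],0,40],[[0.05,0.7,0.03],0,40],[[0.05,0.6,0],0,40],[[0,0.2,0],0,40]]' >/dev/null; python3 -c "
from h import *
plan((563.2,-244.3,117),-102.8)"
```

```text
t 29.97 tcp [ 563.4 -242.8  174.7] open 40.0 F [-0.9 -1.4 -0.4] q7 -0.90 zang -102.6 units [0.25 2.29 0.15] twist 0.05 (or -36.0); after twist units [0.25 2.29 0.15] tilt [-0.113 -0.039]
```

```bash
python3 -m creep '[[[0.08,0.4,0.06],0,40],[[0.06,0.6,0.04],0,40],[[0.06,0.6,0.02],0,40],[[0.03,0.4,0],0,40],[[0,0,0],0,40]]' >/dev/null; python3 -c "
from h import *
plan((563.2,-244.3,117),-102.8)"
```

```text
t 30.38 tcp [ 562.4 -243.8  121.5] open 40.2 F [-0.6  0.  -0.1] q7 -0.84 zang -102.6 units [-0.01  0.18  0.02] twist 0.03 (or -36.0); after twist units [-0.01  0.18  0.02] tilt [-0.113 -0.039]
```

```bash
python3 -m creep '[[[0,0.15,0],0,34],[[0,0,0],0,24],[[0,0,0],0,15],[[0,0,0],0,15],[[0,0,0],0,15]]' 30;  python3 -m creep '[[[0,-0.3,0],0,15],[[0,-0.6,0],0,15],[[0,-1,0],0,15],[[0,-1,0],0,15],[[0,-1,0],0,15]]'; python3 -m creep '[[[0,-1,0],0,15],[[0,-1,0],0,15],[[0,-0.4,-0.2],-0.4,15],[[0.1,0,-0.6],-0.75,15],[[0.1,0,-0.75],-0.75,15]]';python3 -c "
from h import *
plan((598,288,290),-8.9)"
```

```text
time: 30.8
tcp_pos: [563.4, -244.4, 119.5]
eef_rot: [-0.37, -2.181, 2.126]
ft_force: [-0.4, -0.2, -1.4]
opening: 21.3
time: 31.22
tcp_pos: [549.5, -244.8, 218.2]
eef_rot: [-0.364, -2.18, 2.122]
ft_force: [1.1, 0.2, -0.3]
opening: 21.0
time: 31.63
tcp_pos: [542.7, -210.5, 290.1]
eef_rot: [0.199, 2.199, -2.17]
ft_force: [0.2, 0.1, -1.2]
opening: 20.7
t 31.63 tcp [ 542.7 -210.5  290.1] open 20.7 F [ 0.2  0.1 -1.2] q7 -0.93 zang -93.3 units [ -1.01   0.46 -20.03] twist -16.88 (or 19.1); after twist units [-19.89   2.48  -0.9 ] tilt [-0.123 -0.016]
```

```bash
python3 -m creep '[[[-0.04,0,-0.8],-0.75,15],[[-0.1,0,-0.8],-0.75,15],[[-0.14,0,-0.8],-0.75,15],[[-0.2,0,-0.78],-0.75,15],[[-0.25,0,-0.76],-0.75,15]]' >/dev/null;  python3 -m creep '[[[-0.3,0,-0.74],-0.75,15],[[-0.34,0,-0.72],-0.75,15],[[-0.39,0,-0.7],-0.75,15],[[-0.43,0,-0.67],-0.75,15],[[-0.48,0,-0.64],-0.75,15]]' >/dev/null; python3 -m creep '[[[-0.51,0,-0.61],-0.75,15],[[-0.56,0,-0.57],-0.75,15],[[-0.59,0,-0.53],-0.75,15],[[-0.63,0,-0.49],-0.75,15],[[-0.66,0,-0.46],-0.75,15]]' >/dev/null; python3 -c "
from h import *
plan((598,288,290),-8.9)"
```

```text
t 32.88 tcp [563.3 107.5 301.1] open 21.1 F [ 0.5 -1.  -0.5] q7 -0.69 zang -33.2 units [-6.77  0.7  -2.82] twist -4.86 (or 31.1); after twist units [-7.29  1.05  0.21] tilt [-0.08   0.101]
```

```bash
python3 -m creep '[[[-0.74,0,-0.3],-0.75,15],[[-0.76,0,-0.25],-0.75,15],[[-0.78,0,-0.18],-0.75,15],[[-0.79,0,-0.12],-0.75,15],[[-0.8,0,-0.06],-0.75,15]]' >/dev/null;  python3 -m creep '[[[-0.8,0,0],-0.75,15],[[-0.7,0,0],-0.4,15],[[-0.5,0,0.05],0,15],[[-0.3,0,0],0,15],[[0,0,0],0,15]]' >/dev/null; python3 -c "
from h import *
plan((597,288,270),-8.9)"
```

```text
t 33.72 tcp [591.1 285.1 305.6] open 21.0 F [-0.4 -0.8 -0.9] q7 -0.52 zang -5.1 units [-0.1   1.45  0.05] twist 0.75 (or -35.2); after twist units [-0.12  1.44  0.04] tilt [-0.025  0.125]
```

```bash
python3 -m creep '[[[-0.05,0.3,0],0.4,15],[[-0.05,0.5,-0.03],0.35,15],[[0,0.6,-0.06],0,15],[[0,0.5,-0.06],0,15],[[0,0.2,0],0,15]]' >/dev/null
cat >> h.py <<'E'
def held(x0,el=29):
    o,R=tool(); ux=np.array([.988,-.155]);uy=np.array([.155,.988]); c0=np.array([570.7,291.2])
    print('tcp xs,ys',((o['tcp_pos'][:2]-c0)@ux).round(1),((o['tcp_pos'][:2]-c0)@uy).round(1))
    for cam in ('side','top'):
        p=camera(cam); W=cloud(p); im=p['pixels'].astype(int); B,G,Rr=[im[...,i] for i in range(3)]
        d=W[...,:2]-c0; xs=d@ux; ys=d@uy; z=W[...,2]
        zax=o['tcp_pos'][2]-8+np.tan(np.radians(el))*ys
        m=(abs(xs-x0)<25)&(abs(ys)<110)&(abs(z-zax)<22)&(z>172)&((im.min(-1)>130)|(B>Rr+40))
        for lo,hi in ((-110,-70),(-70,-40),(40,70),(70,110)):
            k=m&(ys>lo)&(ys<hi)
            if k.sum()>4: print(cam,(lo,hi),k.sum(),'xs',np.percentile(xs[k],[2,50,98]).round(1),'z',np.median(z[k]).round(1),'ys',ys[k].min().round(0),ys[k].max().round(0))
E
python3 -c "
from h import *
plan((597.5,287,235),-8.9)
held(28)"
```

```text
t 34.13 tcp [594.8 286.5 250.9] open 21.2 F [ 0.2  0.1 -0.9] q7 -0.57 zang -9.5 units [-0.02  0.65  0.02] twist -0.12 (or 35.9); after twist units [-0.02  0.65  0.02] tilt [-0.033  0.125]
tcp xs,ys 24.5 -0.9
side (-110, -70) 64 xs [19.6 24.7 33.2] z 206.3 ys -92.0 -70.0
side (-70, -40) 40 xs [18.8 21.4 26.6] z 217.0 ys -70.0 -50.0
side (40, 70) 207 xs [ 8.6 16.5 28.2] z 286.3 ys 41.0 70.0
side (70, 110) 201 xs [ 7.4 16.1 27.7] z 296.8 ys 70.0 91.0
top (-110, -70) 58 xs [20.7 30.1 41. ] z 206.5 ys -92.0 -71.0
top (-70, -40) 77 xs [19.  27.9 39.5] z 220.6 ys -69.0 -40.0
```

```bash
python3 -m creep '[[[0,0.3,0.04],-0.1,15],[[0,0.3,0.02],0,15],[[0,0.3,0],0,15],[[0,0.3,0],0,15],[[0,0,0],0,15]]' 20;  python3 -m creep '[[[0,0.2,0],0,15],[[0,0.2,0],0,15],[[0,0.2,0],0,15],[[0,0.2,0],0,15],[[0,0,0],0,15]]';  python3 -c "
from h import *
plan((598,287,175),-8.9);held(28,20)"
```

```text
time: 34.65
tcp_pos: [601.5, 286.2, 221.4]
eef_rot: [-1.018, 1.235, -1.362]
ft_force: [-3.6, -2.5, -0.3]
opening: 21.3
time: 35.07
tcp_pos: [604.3, 287.4, 200.0]
eef_rot: [-1.017, 1.235, -1.361]
ft_force: [-1.1, -0.4, 2.5]
opening: 21.0
t 35.07 tcp [604.3 287.4 200. ] open 21.0 F [-1.1 -0.4  2.5] q7 -0.54 zang -9.0 units [ 0.09  0.96 -0.37] twist -0.02 (or 36.0); after twist units [ 0.09  0.96 -0.37] tilt [-0.035  0.126]
tcp xs,ys 33.8 1.5
side (-110, -70) 31 xs [ 7.2 25.8 28.9] z 179.3 ys -92.0 -71.0
side (-70, -40) 22 xs [ 8.5 25.3 27.4] z 183.2 ys -70.0 -49.0
side (40, 70) 196 xs [22.2 29.9 41.3] z 215.5 ys 40.0 70.0
side (70, 110) 238 xs [21.3 29.7 41.5] z 221.3 ys 70.0 101.0
top (-110, -70) 43 xs [25.  32.2 47.3] z 180.0 ys -99.0 -70.0
top (-70, -40) 65 xs [24.3 33.5 45.7] z 189.4 ys -70.0 -41.0
```

```bash
python3 -m creep '[[[0,0,-0.12],0,15],[[0,0,-0.12],0,15],[[0.03,0.15,-0.06],0,15],[[0.03,0.15,-0.03],0,15],[[0,0.1,-0.02],0,15]]';  python3 -c "
from h import *
plan((598,287,175),-8.9);held(28,10)"
```

```text
time: 35.58
tcp_pos: [597.1, 287.3, 190.2]
eef_rot: [-1.014, 1.234, -1.361]
ft_force: [-0.5, 1.6, 2.3]
opening: 20.7
t 35.58 tcp [597.1 287.3 190.2] open 20.7 F [-0.5  1.6  2.3] q7 -0.54 zang -9.0 units [ 0.03  0.61 -0.04] twist -0.03 (or 36.0); after twist units [ 0.03  0.61 -0.04] tilt [-0.037  0.129]
tcp xs,ys 26.7 0.2
side (40, 70) 195 xs [15.  22.6 34.7] z 204.8 ys 40.0 70.0
side (70, 110) 234 xs [14.  22.4 34.9] z 209.6 ys 70.0 99.0
top (-110, -70) 52 xs [19.2 28.6 37.4] z 177.4 ys -102.0 -70.0
top (-70, -40) 67 xs [18.5 27.2 38.8] z 180.9 ys -70.0 -40.0
```

```bash
python3 -m creep '[[[-0.05,0.15,0],0,15],[[-0.05,0.15,-0.02],0,15],[[-0.05,0.15,-0.02],0,15],[[-0.03,0.1,-0.01],0,15],[[0,0,0],0,15]]';  python3 -c "
from h import *
plan((598,287,175),-8.9);tubes();held(28,3)"
```

```text
time: 36.1
tcp_pos: [598.9, 292.1, 175.0]
eef_rot: [-1.014, 1.234, -1.362]
ft_force: [-0.4, 0.9, 1.7]
opening: 20.8
t 36.10 tcp [598.9 292.1 175. ] open 20.8 F [-0.4  0.9  1.7] q7 -0.55 zang -9.1 units [ 0.21 -0.01 -0.  ] twist -0.03 (or 36.0); after twist units [ 0.21 -0.01 -0.  ] tilt [-0.036  0.129]
side near (-125, -80) 92 xs [-39.3 -31.3 -20.2] ztop 180.1 ys -99.0 -80.0
side near (-60, -30) 148 xs [-38.8 -30.5 -19.3] ztop 179.7 ys -60.0 -33.0
side near (30, 60) 181 xs [-39.7 -31.3 -20.1] ztop 180.5 ys 30.0 60.0
side near (80, 125) 48 xs [-37.1 -26.9 -19.4] ztop 180.1 ys 80.0 90.0
side far (30, 60) 163 xs [17.1 24.9 36.1] ztop 181.1 ys 30.0 60.0
side far (80, 125) 177 xs [16.8 24.5 36.7] ztop 181.3 ys 80.0 103.0
top near (-125, -80) 49 xs [-38.2 -29.2 -17.5] ztop 180.0 ys -100.0 -80.0
top near (-60, -30) 65 xs [-38.4 -28.3 -18.6] ztop 179.2 ys -60.0 -30.0
top far (-125, -80) 47 xs [17.3 27.3 38.3] ztop 180.6 ys -99.0 -81.0
top far (-60, -30) 61 xs [18.  27.6 38.4] ztop 180.6 ys -59.0 -31.0
tcp xs,ys 27.7 5.2
side (40, 70) 189 xs [17.  25.  36.9] z 180.0 ys 40.0 70.0
side (70, 110) 236 xs [16.8 24.9 37.5] z 180.3 ys 70.0 103.0
top (-110, -70) 57 xs [17.  27.1 38.3] z 176.8 ys -100.0 -71.0
top (-70, -40) 55 xs [17.6 27.5 37.5] z 176.9 ys -69.0 -40.0
```

```bash
python3 -m creep '[[[0.02,0.08,0],0,15],[[0,0.06,0],0,15],[[0,0,0],0,15],[[0,0,0],0,24],[[0,0,0],0,30]]';  python3 -m creep '[[[0,0,0],0,36],[[0,0,0],0,38],[[0,-0.2,0],0,38],[[0,-0.5,0],0,38],[[0,-0.8,0],0,38]]'; python3 -m creep '[[[0,-1,0],0,38],[[0,-1,0],0,38],[[0,-1,0],0,38],[[0,-1,0],0,38],[[0,-0.5,0],0,38]]'
python3 - <<'E'
from h import *
plan((598,287,175),-8.9);tubes()
s=camera('side'); save(s,'s8.png',(150,230,360,400),3.8)
E
```

```text
time: 36.72
tcp_pos: [599.3, 292.0, 175.2]
eef_rot: [-1.011, 1.234, -1.361]
ft_force: [-0.4, 0.1, -0.3]
opening: 30.0
time: 37.13
tcp_pos: [593.0, 290.1, 210.2]
eef_rot: [-1.017, 1.236, -1.362]
ft_force: [0.2, -0.2, 1.1]
opening: 37.9
time: 37.55
tcp_pos: [576.9, 287.3, 332.4]
eef_rot: [-1.015, 1.236, -1.363]
ft_force: [0.5, -0.5, 0.5]
opening: 38.0
t 37.55 tcp [576.9 287.3 332.4] open 38.0 F [ 0.5 -0.5  0.5] q7 -0.60 zang -9.2 units [0.1  6.35 0.02] twist -0.05 (or 35.9); after twist units [0.11 6.35 0.03] tilt [-0.035  0.128]
side near (-125, -80) 96 xs [-39.1 -31.1 -20.1] ztop 180.4 ys -99.0 -80.0
side near (-60, -30) 151 xs [-39.1 -30.7 -19.2] ztop 179.7 ys -60.0 -33.0
side near (30, 60) 183 xs [-39.6 -31.8 -20.4] ztop 180.4 ys 30.0 60.0
side near (80, 125) 49 xs [-38.  -27.3 -19.1] ztop 180.4 ys 80.0 90.0
side far (-125, -80) 44 xs [18.3 26.6 35.2] ztop 180.3 ys -98.0 -85.0
side far (-60, -30) 9 xs [17.1 19.3 22.4] ztop 178.2 ys -38.0 -33.0
side far (30, 60) 162 xs [17.  24.7 35.8] ztop 179.9 ys 30.0 60.0
side far (80, 125) 173 xs [16.2 23.7 35.8] ztop 180.0 ys 80.0 103.0
top near (-125, -80) 48 xs [-38.7 -29.  -17.4] ztop 180.6 ys -100.0 -81.0
top near (-60, -30) 62 xs [-38.1 -28.9 -17.7] ztop 179.7 ys -59.0 -30.0
top near (30, 60) 51 xs [-37.7 -30.2 -17.9] ztop 179.3 ys 30.0 58.0
top far (-125, -80) 48 xs [17.6 27.7 37.7] ztop 179.8 ys -100.0 -80.0
top far (-60, -30) 61 xs [17.8 26.9 38.1] ztop 180.6 ys -59.0 -30.0
top far (30, 60) 51 xs [18.6 27.  38.5] ztop 180.2 ys 31.0 55.0
```

View pics/s8.png

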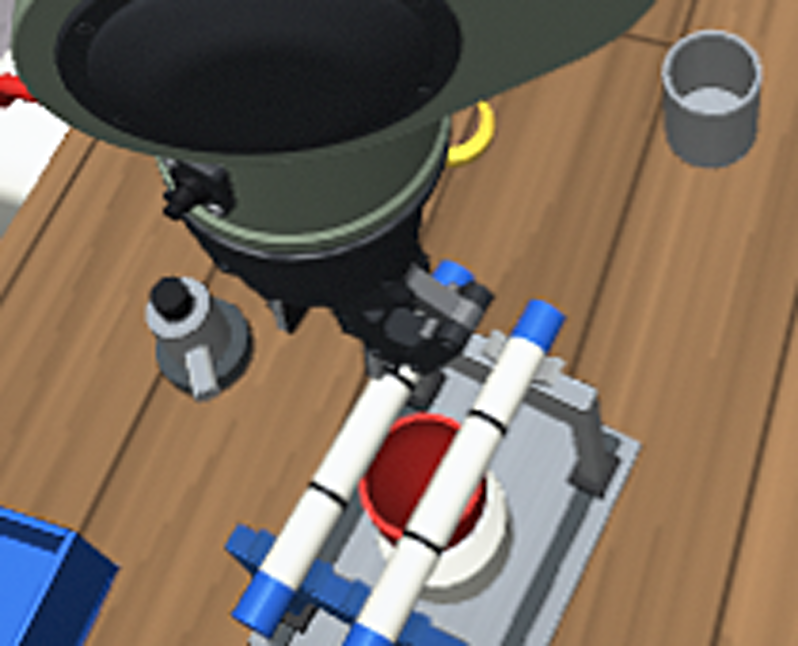

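```bash
python3 -m creep '[[[0,0,0],0,38],[[0,0,0],0,38],[[0,0,0],0,38],[[0,0,0],0,38],[[0,0,0],0,38]]' >/dev/null
python3 - <<'E'
from h import *
ux=np.array([.988,-.155]);uy=np.array([.155,.988]); c0=np.array([570.7,291.2])
for cam in ('side','top'):
    p=camera(cam); W=cloud(p); im=p['pixels'].astype(int); B,G,R=[im[...,i] for i in range(3)]
    d=W[...,:2]-c0; xs=d@ux; ys=d@uy; z=W[...,2]
    for nm,y0 in(('steel',-70),('blue',70)):
        k=(abs(ys-y0)<15)&(z>142)&(z<174)&((abs(xs)>40)|(abs(xs)<12))&(abs(xs)<68)
        if k.sum()>5: print(cam,nm,k.sum(),np.percentile(ys[k],[2,50,98]).round(1))
    k=(R>G+50)&(R>B+50)&(np.hypot(xs,ys)<60)&(z>85)&(z<150); P=W[k]; print(cam,'funnel',np.percentile(z[k],[90,98]).round(1),cv2.minEnclosingCircle(P[:,:2].astype(np.float32)))
print(close_job())
E
```

```text
side steel 180 [-76.8 -67.5 -62.6]
side blue 305 [62.4 69.1 76.3]
side funnel [136.4 138.7] ((567.9298706054688, 291.01141357421875), 33.26397705078125)
top steel 131 [-78.  -72.1 -63.3]
top blue 48 [60.8 65.5 76. ]
top funnel [136.2 139.4] ((571.9925537109375, 290.3035583496094), 31.899621963500977)
the job is handed in; nothing more can be done
None
```

The job is done and handed in at about 38 s on the robot clock, against the 72 s limit. I slid the blue support out to its stop, set the funnel in the jug, and laid both white tubes in the V notches.

**Support:** I pushed it until it met its stop, at about 45–50 N on the wrist, well under the 120 N limit. The side camera then put its crossbar at about y = +69 mm on the stand, against 70 mm fully out. The top camera's last reading was less clean: few points, with a median of 65 mm. I did not chase that because the outer edges agreed at 76 mm.

**Funnel:** It is seated with its rim at about 137–139 mm high, where 137 is expected, and centred within about 3 mm of the jug.

**Tubes:** Both are level, with their tops at about 180 mm where 179 is expected. They lie at x of about -28 and +27 mm on the stand, centred along y to within about 2 mm. For the near tube, the side picture stops at y = +90 mm, so its centring there rests on the other end alone.

**Gripper tilt:** The tool drifted to about 7° off vertical over the long moves and could not be corrected with the moves available. It had no visible effect on the result.

**Other things:** I never went near the green and purple look-alikes or the other bystanders. I did not re-measure their positions at the end.

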